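# Load, run home, lock and gauge the ejector inserts

## Robot

A 7-joint arm with a two-finger parallel gripper is mounted at the origin on the work surface. World frame = base frame: x ahead of the robot, y to its left, z up, the work surface at z = 0. Lengths are in m, angles in rad, forces in N, time in s.
With the tool pointing down it reaches from about 0.425 to 1.025 m from the base axis. Payload 9.4 kg.
Tool frame: the origin (TCP) lies between the finger pads; the fingertips stand 14 mm ahead of it and the grasp point (between the pads) lies 5 mm behind it (ctrl.finger_overhang is the distance from the TCP to the fingertips, in m); z points along the fingers, y is the line along which they close (so a half turn about z gives the same grasp; the last joint's range is limited). The gripper opens to 93 mm and grips with 3 to 60 N. Pads are 15 mm wide; open, the fingers measure 128 mm over their backs; the gripper's body (75 mm by 188 mm) begins 65 mm behind the grasp point.
Start: joints at [1.264, 0.599, -0.003, 1.599, 0.002, 0.943, -0.08], TCP at [0.165, -0.706, 0.233] pointing down, gripper open.
Joint ranges: [-2.57, 2.57], [-0.35, 1.97], [-1.29, 1.29], [0.11, 2.56], [-1.05, 4.19], [0.11, 1.86], [-2.63, 2.63]. Speed limits (rad/s): [2.22, 2.22, 3.01, 3.01, 3.14, 3.14, 3.14].

## Interface

Orientations are given as a unit quaternion [x, y, z, w].
In Python, from bench import ctrl gives the robot as it stands.
- The arm moves only by the tool servo_tool, never from a script. Its argument "deltas" is a list of rows, each an object with "travel": the shift along the tool's x, y, z in mm, a list of three; "rot": the turn, a rotation vector about the tool's x, y, z in rad, a list of three. In form: [{"travel": [x, y, z], "rot": [rx, ry, rz]}, ...]. A call has 1 to 8 rows; each row shifts and turns the commanded pose from where the row before left it, along the tool's axes as they then stand; what a row does not reach is not made up. A row lasts 1/12 s, in which the tool goes at most 41.7 mm and 7.16 degrees, less where a joint would pass 70% of its speed; a pose out of reach is approached as far as the arm can. A call with a gripper value outside its range is refused whole. "fingers" is the opening, from -1 (shut) to 1 (fully open), set as the call begins (left out, the last holds). The fingers move at their own pace and stop on an object; "squeeze" is the grip in N (left out, the last holds). Time passes only in rows, so rows that do not move let the fingers close. It gives the time, the measured TCP pose, the force, the opening and the grip force at its end, in the units of the state.
- ctrl.get_obs(): the state, without advancing time (a new reading comes with each control period).
- ctrl.capture(name): name is "side" or "top" or "wrist"; returns a dict with "image" (384x512x3 uint8, red, green, blue), "depth" (384x512 float32, m along the optical axis (not along the pixel's ray), 0 where there is no reading), "camera_matrix" (3x3 intrinsics, pixels), "k1" (the pictures are not rectified: a ray, as slopes to the right and down, at radius r is drawn at 1 + k1 r^2 times it, then the intrinsics apply), "world_from_camera" (4x4, takes a point from camera to world coordinates). Camera axes: x right, y up, looking along -z (the intrinsics and any distortion apply to the point x, -y, -z); pixel columns grow to the right and rows downward; lengths in m; the calibration is good to about 2 mm. A picture is of the moment at which its call begins.
- ctrl.sign_off(): hands the job in; it is judged then, once.
The state is a dict: "clock": time; "joints": joint angles; "dq": joint speeds; "joint_torque": joint torques, N m; "ee_pos": TCP position; "orientation": TCP orientation; "force": force on the tool from outside, world axes, zero at the start; "moment": the same for the moment, N m; "finger_gap": finger opening in m; "gripper_force": force on a finger pad.
Only numpy, scipy, OpenCV 4.12 (cv2) and the standard library are available. Lean on these libraries where they do the work, as an engineer would, in place of code of your own. Each camera call takes 0.05 s, during which the arm holds its last target. There are 200 camera calls.

## Task

Stand each chrome ejector insert on the bench (two or three of them) upright in a pocket of its own on the cross slide's carriage while the slide is still locked, then flip the cam lever to free, run the carriage fully home against the stop at the far left end (+y, away from its post), and flip the lever back to locked. Then take the depth gauge and touch its tip gently on the coloured spot on top of each insert, in the order red, blue, yellow, and put the gauge back across the two blocks of its stand as you found it. Leave the inserts in their pockets, the slide home and locked, and the other things on the bench alone.

Things in the scene. Friction and masses are not known exactly. Their poses are not given: they have to be found in the camera images.
- bed: fixed cast iron bed of the cross slide, 110 mm (x) by 370 mm (y), 35 mm tall, with a stop block at its +y end. Origin: centre of its underside on the bench; its y axis is the slide's running direction, -x its front where the cam lever is
- carriage (a joint): travel of the carriage along the bed's +y in m: 0 = -y end, 0.12 = home against the stop (+y end). Starts near 0. Stiff ways: about 3 N to move it when freed; the cam holds it against about 20 N when locked
- cam_lever (a joint): angle of the red-handled cam lever in rad: 0 = locked (handle leaning to the bed's -y side), 1.4 = free (leaning to its +y side); seen from above it turns clockwise from locked to free, about 2 to 10 N at the handle, and stays where it is left. Count it as locked below 0.25, free above 1.1
- lever_pivot (a point): pivot of the cam lever, vertical axis, in front (-x) of the carriage; its axes are those of the bed. The lever arm is 85 mm long from here to the handle; at angle q the handle lies from here towards (-cos(0.7-q), -sin(0.7-q)) in the bed's x, y
- lever_knob (a point): top centre of the lever's upright red handle, 18 mm across; top 81 mm above the bench, graspable down to 40 mm above the bench where the lever arm is
- push_post (a point): top centre of the upright steel post on the -y end of the carriage with black band, 16 mm across, 46 mm tall, top 97 mm above the bench; moves with the carriage, pinch or push it to run the carriage
- tray_mid (a point): centre of the floor of the row of pockets on the carriage, 51 mm above the bench; moves with the carriage, axes as the bed. The row has three square pockets 56 mm inside, side by side along y at 60 mm pitch, parted and bordered by steel walls 4 mm thick and 8 mm tall
- insert_red: loose chrome ejector insert: round foot 42 mm across and 10 mm tall, above it a round body 32 mm across, 36 mm tall in all, with a red spot 18 mm across on its flat top and a red band under the top; about 0.25 kg. Origin: centre of its underside, z up. None when this insert is absent
- insert_red_mark (a point): centre of the red spot on top of that insert, 36 mm above its underside
- insert_blue: loose chrome ejector insert: round foot 42 mm across and 10 mm tall, above it a round body 32 mm across, 40 mm tall in all, with a blue spot 18 mm across on its flat top and a blue band under the top; about 0.25 kg. Origin: centre of its underside, z up. None when this insert is absent
- insert_blue_mark (a point): centre of the blue spot on top of that insert, 40 mm above its underside
- insert_yellow: loose chrome ejector insert: round foot 42 mm across and 10 mm tall, above it a round body 32 mm across, 44 mm tall in all, with a yellow spot 18 mm across on its flat top and a yellow band under the top; about 0.25 kg. Origin: centre of its underside, z up. None when this insert is absent
- insert_yellow_mark (a point): centre of the yellow spot on top of that insert, 44 mm above its underside
- gauge: loose depth gauge: steel foot bar 24 (x) by 70 (y) by 12 mm, on it a blue block 26 (x) by 32 (y) by 46 mm with a white dial on top, 0.25 kg; a sprung steel spindle 8 mm across hangs 30 mm below the bar. Origin: centre of the bar's underside; z up. Grip the blue block across x. It starts lying across the two blocks of its stand, aligned with the stand
- gauge_tip (a point): red ball tip of the gauge's spindle, 30 mm below the gauge's origin when not pressed; the spring gives 8 mm, from 1.2 N at first touch to 3.6 N
- gauge_stand: fixed stand: two upright steel blocks 60 (x) by 18 (y) mm, 45 mm tall, 36 mm apart in y, on a common plate 8 mm thick. Origin: centre of its underside. The gauge's foot bar lies across both blocks (bar along the stand's y), its spindle hanging in the gap
- copper_lap: bystander: copper polishing lap, disc 64 mm across with a stem, 50 mm tall; origin: centre of underside
- point_cup: bystander: clear cup 70 mm across, 50 mm tall, with three orange mounted points; origin: centre of underside
- paste_jar: bystander: small jar 50 mm across, 40 mm tall with green cap; origin: centre of underside
- oil_bottle: bystander: bottle 50 mm across, 90 mm tall with red cap; origin: centre of underside
- oil_stone: bystander: reddish stone 100 by 25 by 14 mm, long in its x; origin: centre of underside
- brush: bystander: brush lying along its x; origin: underside
Things that resemble listed ones, but are neither listed nor needed, are in the scene too. Leave any black or pink look-alike of the insert_red alone. What is shaped like the insert_yellow but black is not meant.

How it is judged:
By the outcome, as a careful person would: the job done as asked, in the order asked, and still so for the second after the job is handed in, with the robot touching nothing.
Of insert_red, insert_blue, insert_yellow only 2 to 3 are there at a start; the rules pass over those that are not, and their reading is None.
At some moment in a run one of insert_red, insert_blue, insert_yellow may be knocked a few centimetres aside while the robot is not near it.
It also fails if it takes over 210 s, if anything falls off the work surface, if the arm or the gripper's body presses on something with over 40 N, if the wrist force passes 120 N, or if a joint passes its speed limit or range.

## Working session

There is one attempt and no reset: what is moved stays moved. The work goes in short steps, Python scripts to look and compute and a tool call to move; the robot and the scene stay as the last step left them, time stands still between calls to the robot, and variables do not carry over. Pictures are saved under pics/ and viewed, at most 14 in all, crops included, and the job is handed in when it is done.

Besides the shell and the picture viewer there is one more tool, called after "Request:" by a JSON object that holds its "name" and its "arguments". servo_tool: Moves the arm, as the interface text tells. Its arguments: {"type":"object","properties":{"deltas":{"type":"array"},"fingers":{"type":"number"},"squeeze":{"type":"number"}},"required":["deltas"]}

```bash
ls; mkdir -p pics; cat > h.py <<'E'
import numpy as np, cv2
from bench import ctrl
from scipy.spatial.transform import Rotation as R
def cap(n):
    c=ctrl.capture(n); c['image']=np.asarray(c['image']); return c
def save(c,f,crop=None,s=1):
    im=c['image'][:,:,::-1]
    if crop: x0,y0,x1,y1=crop; im=im[y0:y1,x0:x1]
    cv2.imwrite('pics/'+f,cv2.resize(im,None,fx=s,fy=s,interpolation=cv2.INTER_CUBIC))
def ray(c,u,v):
    K=np.asarray(c['camera_matrix']);a=(u-K[0,2])/K[0,0];b=(v-K[1,2])/K[1,1]
    k=c['k1'];x,y=a,b
    for _ in range(20):
        r=x*x+y*y; x=a/(1+k*r);y=b/(1+k*r)
    T=np.asarray(c['world_from_camera']);d=T[:3,:3]@np.array([x,-y,-1]);return T[:3,3],d
def onz(c,u,v,z):
    o,d=ray(c,u,v);return o+d*(z-o[2])/d[2]
def pt(c,u,v):
    o,d=ray(c,u,v);return o+d*c['depth'][int(round(v)),int(round(u))]
def proj(c,p):
    T=np.asarray(c['world_from_camera']);q=T[:3,:3].T@(np.asarray(p)-T[:3,3]);x,y=q[0]/-q[2],-q[1]/-q[2]
    f=1+c['k1']*(x*x+y*y);K=np.asarray(c['camera_matrix']);return K[0,0]*x*f+K[0,2],K[1,1]*y*f+K[1,2]
def hue(c): return cv2.cvtColor(c['image'],cv2.COLOR_RGB2HSV)
def blobs(c,lo,hi,amin=15):
    h=hue(c)
    m=cv2.inRange(h,lo,hi) if lo[0]<=hi[0] else cv2.inRange(h,lo,(179,hi[1],hi[2]))|cv2.inRange(h,(0,lo[1],lo[2]),hi)
    n,l,s,ce=cv2.connectedComponentsWithStats(m)
    return [(round(ce[i][0],1),round(ce[i][1],1),s[i][4],tuple(s[i][2:4])) for i in range(1,n) if s[i][4]>=amin]
COL={'red':((172,130,80),(6,255,255)),'blue':((100,130,60),(130,255,255)),'yellow':((22,130,100),(34,255,255)),'green':((40,80,50),(85,255,255))}
E
python3 - <<'E'
from h import *
for n in('top','side'):
    c=cap(n);save(c,n+'0.png',s=1.5);print(n,np.round(c['world_from_camera'],3).tolist(),c['k1'])
    for k,v in COL.items():
        print(k,[(b,np.round(pt(c,b[0],b[1]),3).tolist()) for b in blobs(c,*v)])
print(ctrl.get_obs())
E
```

```text
pics
top [[0.024, 0.997, -0.074, 0.488], [-1.0, 0.025, 0.016, -0.041], [0.018, 0.073, 0.997, 1.174], [0.0, 0.0, 0.0, 1.0]] -0.04302242313147277
red [((np.float64(129.3), np.float64(165.1), np.int32(60), (np.int32(9), np.int32(12))), [0.649, 0.355, 0.026]), ((np.float64(391.9), np.float64(176.1), np.int32(50), (np.int32(9), np.int32(7))), [0.627, -0.475, 0.092]), ((np.float64(144.4), np.float64(185.6), np.int32(15), (np.int32(4), np.int32(4))), [0.583, 0.299, 0.039]), ((np.float64(248.8), np.float64(224.3), np.int32(22), (np.int32(5), np.int32(6))), [0.469, -0.037, 0.085])]
blue [((np.float64(337.9), np.float64(233.2), np.int32(24), (np.int32(6), np.int32(8))), [0.448, -0.307, 0.095]), ((np.float64(441.5), np.float64(341.4), np.int32(2658), (np.int32(57), np.int32(72))), [0.098, -0.678, 0.004])]
yellow [((np.float64(337.3), np.float64(178.1), np.int32(16), (np.int32(5), np.int32(5))), [0.622, -0.317, 0.045])]
green [((np.float64(505.2), np.float64(136.7), np.int32(1993), (np.int32(15), np.int32(164))), [0.947, -1.381, -0.625]), ((np.float64(65.8), np.float64(104.0), np.int32(1286), (n
[... 2097 characters left out ...]
oints': array([ 1.2643502 ,  0.60003405, -0.00256041,  1.60001755,  0.00177176,
        0.94289824, -0.07975626]), 'dq': array([ 0.0013238 , -0.00180865, -0.0003484 , -0.00316148, -0.00022566,
        0.00022154, -0.0007025 ]), 'joint_torque': array([ 6.24264503e-03, -7.66555667e+01,  1.50253527e+00, -2.52940214e+01,
       -5.23520156e-02,  1.36263945e-02,  3.88147976e-05]), 'ee_pos': array([ 0.16502031, -0.70555873,  0.2318656 ]), 'orientation': array([ 9.93403401e-01,  1.14670063e-01, -1.24491826e-04, -6.65950539e-04]), 'force': array([-0.35105103,  0.04033675, -0.00433935]), 'moment': array([-0.00056527, -0.01738494,  0.00885177]), 'gripper_force': 0.0, 'finger_gap': 0.09294667582595043}
```

View pics/top0.png

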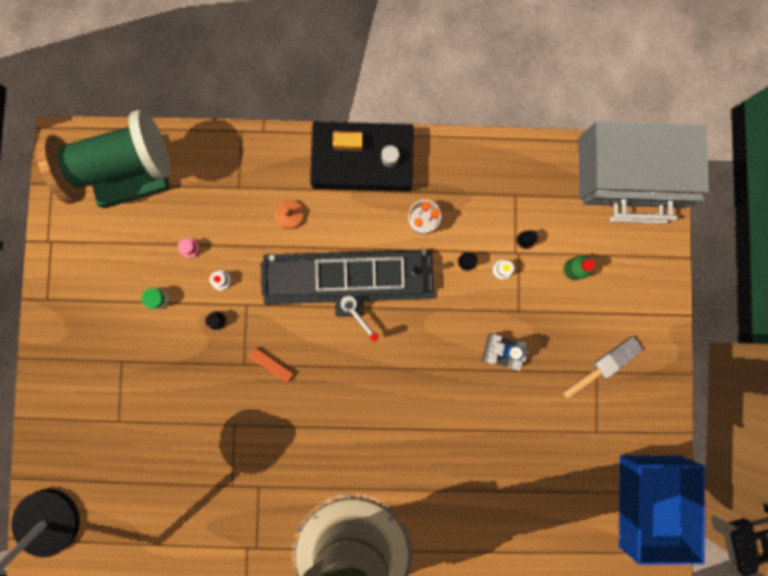

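View pics/side0.png

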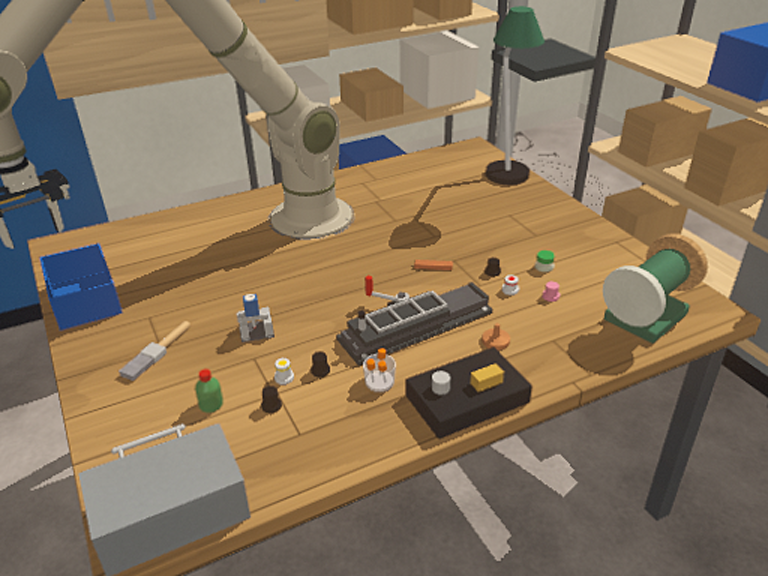

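Top view (1.5x): red-spot insert (217,280), yellow-spot insert (505,268), and no blue one. The look-alikes are black at (216,320), (468,261) and (527,239), and pink at (189,248). The bed centre is at about (349,276), the lever knob at (374,337), and the gauge on its stand at (507,351).

```bash
cat > m.py <<'E'
from h import *
def hmap(c):
    h,w=c['depth'].shape;K=np.asarray(c['camera_matrix']);u,v=np.meshgrid(np.arange(w),np.arange(h))
    uv=np.stack([u.ravel(),v.ravel()],1).astype(np.float32)[:,None]
    p=cv2.undistortPoints(uv,K,np.array([c['k1'],0,0,0,0]))[:,0]
    # note: same distortion model as described
    d=c['depth'].ravel();P=np.stack([p[:,0]*d,-p[:,1]*d,-d],1);T=np.asarray(c['world_from_camera'])
    return (P@T[:3,:3].T+T[:3,3]).reshape(h,w,3)
def rect(xy):
    (cx,cy),(a,b),t=cv2.minAreaRect((xy*1000).astype(np.float32)); return np.round([cx,cy,a,b,t],1)
E
python3 - <<'E'
from m import *
c=cap('top');H=hmap(c);X,Y,Z=H[...,0],H[...,1],H[...,2]
def sel(x0,x1,y0,y1,z0,z1): 
    m=(X>x0)&(X<x1)&(Y>y0)&(Y<y1)&(Z>z0)&(Z<z1); m=m.astype(np.uint8); n,l,s,_=cv2.connectedComponentsWithStats(m); i=1+s[1:,4].argmax(); return H[l==i]
print('bench z',np.median(Z[(X>.25)&(X<.35)&(Y>.1)&(Y<.3)]))
b=sel(.5,.68,-.25,.2,.025,.12);print('bed',rect(b[:,:2]))
t=sel(.5,.68,-.25,.2,.0535,.075);print('tray',rect(t[:,:2]),len(t))
p=sel(.5,.68,-.25,.2,.080,.12);print('post',p.mean(0),len(p))
k=sel(.40,.52,-.08,.02,.06,.12);print('knob',k.mean(0),len(k))
for n,(x,y) in {'red':(.583,.299),'yel':(.622,-.317)}.items():
    q=sel(x-.04,x+.04,y-.04,y+.04,.028,.06);print(n,q.mean(0),np.ptp(q,axis=0),len(q))
s=sel(.38,.52,-.37,-.22,.03,.13);print('stand',rect(s[:,:2]))
g=sel(.38,.52,-.37,-.22,.08,.13);print('gauge',rect(g[:,:2]),g.mean(0))
g=sel(.38,.52,-.37,-.22,.036,.065);print('standlow',rect(g[:,:2]),g.mean(0))
# colour spot on fixed planes
for v,z in(((144.4,185.6),.036),((337.3,178.1),.044),((248.8,224.3),.081)):print(onz(c,*v,z))
im=c['image'][:,:,::-1]
A=cv2.resize(im[140:265,100:300],(800,500),interpolation=cv2.INTER_CUBIC);cv2.imwrite('pics/a.png',A)
B=cv2.resize(im[150:260,270:400],(780,600),interpolation=cv2.INTER_CUBIC);cv2.imwrite('pics/b.png',B)
E
```

```text
bench z -0.0008447263152375761
bed [571.1  20.5 145.6 359.3   3.3]
tray [598.2 -10.3  77.5 194.6   6.4] 287
post [ 0.60631467 -0.12045221  0.09618176] 26
knob [ 0.46912011 -0.03712642  0.08001125] 26
red [0.58270655 0.29875979 0.0353407 ] [0.02911902 0.02705958 0.01434978] 75
yel [ 0.62224833 -0.31565456  0.04324816] [0.03140475 0.03156547 0.01993022] 87
stand [ 442.8 -319.8   74.9   60.    76.7]
gauge [ 444.5 -322.3   32.    25.6   77.3] [ 0.44485108 -0.32081529  0.10152083]
standlow [ 447.9 -295.4   27.4   59.    72. ] [ 0.44974452 -0.29370418  0.04889938]
[0.58291796 0.29999168 0.036     ]
[ 0.6221255  -0.31666739  0.044     ]
[ 0.46881021 -0.0371164   0.081     ]
```

View pics/a.png

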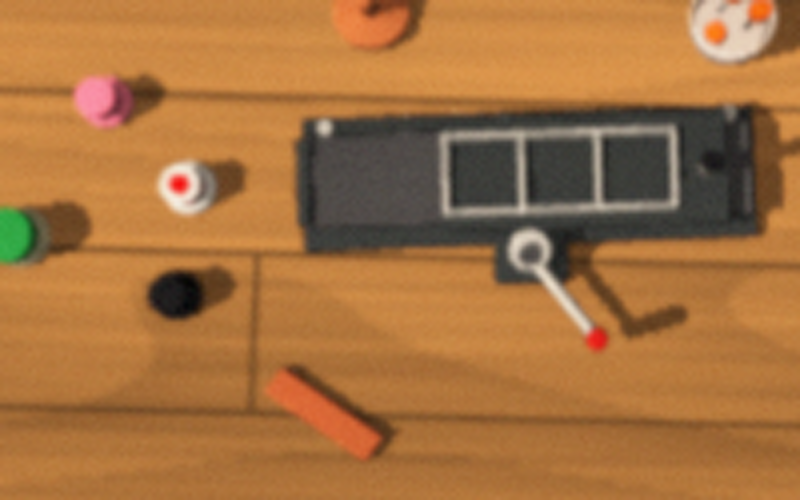

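View pics/b.png

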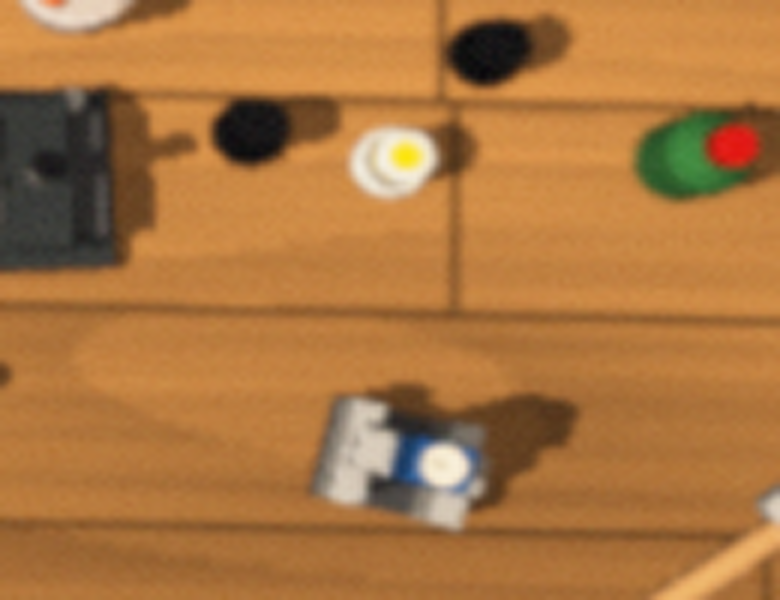

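Crop A shows the red-spot insert at (185,185), with the pink one at (103,98) and the black one at (176,294) left alone. The tray's outer corners are at about (443,133), (676,126), (678,208) and (445,215). Crop B shows the yellow-spot insert at (400,158), with black look-alikes at (252,130) and (488,50). The chrome inserts with the red and yellow spots fit the description, and there is no blue one.

```bash
cat >> m.py <<'E'
def plan(x,y,z,yawdeg):
    o=ctrl.get_obs();r=R.from_quat(o['orientation']);M=r.as_matrix()
    yaw=np.degrees(np.arctan2(M[1,0],M[0,0]));d=(yawdeg-yaw+180)%360-180
    a=np.radians(yawdeg);D=np.array([[np.cos(a),np.sin(a),0],[np.sin(a),-np.cos(a),0],[0,0,-1]])
    e=np.array([x,y,z])-o['ee_pos'];t=D.T@e*1000
    print('pos',np.round(o['ee_pos'],4),'yaw',round(yaw,2),'tilt',np.round(M[:,2],4),'t',round(o['clock'],1))
    print('fullrot(tool rv)',np.round(R.from_matrix(M.T@D).as_rotvec(),4),'=%.1f rows'%(abs(d)/7.1),'then travel',np.round(t,1),'rows %.1f'%(np.linalg.norm(t)/41))
E
python3 - <<'E'
from m import *
c=cap('top')
q=[onz(c,100+u/4-.375,140+v/4-.375,.059)[:2]*1000 for u,v in((443,133),(676,126),(678,208),(445,215))]
q=np.array(q);print(q.round(1),q.mean(0)); 
for a,b in((0,1),(3,2)): d=q[a]-q[b];print(np.hypot(*d),np.degrees(np.arctan2(-d[0],d[1])))
plan(.618,-.317,.22,92)
E
```

```text
[[626.4  87.7]
 [636.7 -95.2]
 [572.  -98.1]
 [561.9  84. ]] [599.22515072  -5.39924372]
183.2005969357504 3.2308431168009584
182.40710886388587 3.177673501713297
pos [ 0.1651 -0.7057  0.2321] yaw 13.17 tilt [-3.e-04  9.e-04 -1.e+00] t 0.2
fullrot(tool rv) [-8.0000e-04 -6.0000e-04 -1.3759e+00] =11.1 rows then travel [372.6 466.2  12.1] rows 14.6
```

Request:
{"name": "servo_tool", "arguments": {"deltas": [{"travel":[0,0,0],"rot":[0,0,-0.12]},{"travel":[0,0,0],"rot":[0,0,-0.12]},{"travel":[0,0,0],"rot":[0,0,-0.12]},{"travel":[0,0,0],"rot":[0,0,-0.12]},{"travel":[0,0,0],"rot":[0,0,-0.12]},{"travel":[0,0,0],"rot":[0,0,-0.12]}], "fingers": 0.3}}

```text
clock: 0.7
ee_pos: [0.1651, -0.7058, 0.2324]
orientation: [0.888, 0.46, -0.0, -0.0]
force: [1.0, -0.3, -0.8]
finger_gap: 0.0613
gripper_force: 0.0
```

Request:
{"name": "servo_tool", "arguments": {"deltas": [{"travel":[0,0,0],"rot":[0,0,-0.12]},{"travel":[0,0,0],"rot":[0,0,-0.12]},{"travel":[0,0,0],"rot":[0,0,-0.12]},{"travel":[0,0,0],"rot":[0,0,-0.12]},{"travel":[0,0,0],"rot":[0,0,-0.12]},{"travel":[0,0,0],"rot":[0,0,-0.077]}]}}

```text
clock: 1.2
ee_pos: [0.1648, -0.7059, 0.2323]
orientation: [0.685, 0.729, 0.0, -0.0]
force: [-0.1, -0.2, -0.4]
finger_gap: 0.0606
gripper_force: 0.0
```

Request:
{"name": "servo_tool", "arguments": {"deltas": [{"travel":[24,30,0],"rot":[0,0,0]},{"travel":[24,30,0],"rot":[0,0,0]},{"travel":[24,30,0],"rot":[0,0,0]},{"travel":[24,30,0],"rot":[0,0,0]},{"travel":[24,30,0],"rot":[0,0,0]},{"travel":[24,30,0],"rot":[0,0,0]},{"travel":[24,30,0],"rot":[0,0,0]}]}}

```text
clock: 1.78
ee_pos: [0.3664, -0.5251, 0.2326]
orientation: [0.687, 0.727, -0.0, -0.0]
force: [-0.7, 0.0, 0.0]
finger_gap: 0.0603
gripper_force: 0.0
```

Request:
{"name": "servo_tool", "arguments": {"deltas": [{"travel":[24,30,0],"rot":[0,0,0]},{"travel":[24,30,0],"rot":[0,0,0]},{"travel":[24,30,0],"rot":[0,0,0]},{"travel":[24,30,0],"rot":[0,0,0]},{"travel":[24,30,0],"rot":[0,0,0]},{"travel":[24,30,0],"rot":[0,0,0]},{"travel":[24,30,0],"rot":[0,0,0]}]}}

```text
clock: 2.37
ee_pos: [0.5667, -0.3456, 0.2325]
orientation: [0.687, 0.727, -0.0, -0.0]
force: [1.2, -0.6, -0.6]
finger_gap: 0.0605
gripper_force: 0.0
```

```bash
python3 - <<'E'
from m import *
c=cap('wrist');save(c,'w1.png',s=1.2)
for b in blobs(c,*COL['yellow']): print(b,onz(c,b[0],b[1],.044))
print(np.round(c['world_from_camera'],3))
plan(.622,-.317,.22,93.2)
E
```

```text
(np.float64(307.1), np.float64(151.4), np.int32(142), (np.int32(13), np.int32(14))) [ 0.62151904 -0.31471614  0.044     ]
[[ 0.998 -0.054 -0.014  0.563]
 [ 0.056  0.963  0.264 -0.272]
 [-0.    -0.265  0.964  0.386]
 [ 0.     0.     0.     1.   ]]
pos [ 0.5736 -0.3375  0.233 ] yaw 93.7 tilt [ 0.005   0.0043 -1.    ] t 2.4
fullrot(tool rv) [ 0.0052 -0.004   0.0087] =0.1 rows then travel [17.8 49.5 13. ] rows 1.3
```

View pics/w1.png

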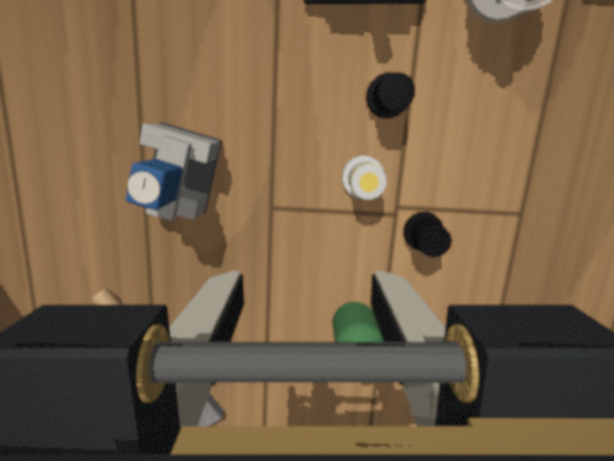

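The wrist view shows the yellow-spot insert at (365,180), upright, with black look-alikes at (388,95) and (428,234).

Request:
{"name": "servo_tool", "arguments": {"deltas": [{"travel":[9,25,0],"rot":[0,0,0]},{"travel":[9,25,20],"rot":[0,0,0]},{"travel":[0,0,30],"rot":[0,0,0]},{"travel":[0,0,30],"rot":[0,0,0]},{"travel":[0,0,20],"rot":[0,0,0]},{"travel":[0,0,0],"rot":[0,0,0]},{"travel":[0,0,0],"rot":[0,0,0]},{"travel":[0,0,0],"rot":[0,0,0]}]}}

```text
clock: 3.08
ee_pos: [0.6152, -0.3266, 0.1338]
orientation: [0.687, 0.727, 0.0, 0.001]
force: [-0.7, 0.5, 0.2]
finger_gap: 0.0606
gripper_force: 0.0
```

```bash
python3 - <<'E'
from m import *
c=cap('wrist')
for b in blobs(c,*COL['yellow']): print(b,onz(c,b[0],b[1],.044))
plan(.622,-.316,.028,93.2)
E
```

```text
(np.float64(263.4), np.float64(188.6), np.int32(291), (np.int32(20), np.int32(19))) [ 0.62131319 -0.31500216  0.044     ]
pos [ 0.6154 -0.3267  0.1343] yaw 93.19 tilt [ 2.2e-03 -9.0e-04 -1.0e+00] t 3.1
fullrot(tool rv) [ 0.0021  0.001  -0.0002] =0.0 rows then travel [ 10.3   7.2 106.3] rows 2.6
```

Request:
{"name": "servo_tool", "arguments": {"deltas": [{"travel":[5,3.5,0],"rot":[0,0,0]},{"travel":[6,3,20],"rot":[0,0,0]},{"travel":[0,0,30],"rot":[0,0,0]},{"travel":[0,0,30],"rot":[0,0,0]},{"travel":[0,0,16],"rot":[0,0,0]},{"travel":[0,0,10],"rot":[0,0,0]},{"travel":[0,0,0],"rot":[0,0,0]},{"travel":[0,0,0],"rot":[0,0,0]}]}}

```text
clock: 3.8
ee_pos: [0.6212, -0.3148, 0.0275]
orientation: [0.687, 0.727, 0.0, 0.0]
force: [-0.0, 0.2, 1.0]
finger_gap: 0.0603
gripper_force: 0.0
```

Request:
{"name": "servo_tool", "arguments": {"deltas": [{"travel":[0,0,0],"rot":[0,0,0]},{"travel":[0,0,0],"rot":[0,0,0]},{"travel":[0,0,0],"rot":[0,0,0]},{"travel":[0,0,0],"rot":[0,0,0]},{"travel":[0,0,0],"rot":[0,0,0]},{"travel":[0,0,0],"rot":[0,0,0]},{"travel":[0,0,0],"rot":[0,0,0]},{"travel":[0,0,0],"rot":[0,0,0]}], "fingers": -0.6, "squeeze": 20}}

```text
clock: 4.47
ee_pos: [0.6207, -0.315, 0.0272]
orientation: [0.687, 0.727, 0.0, 0.0]
force: [-0.9, -0.0, 6.3]
finger_gap: 0.0319
gripper_force: 20.0
```

Request:
{"name": "servo_tool", "arguments": {"deltas": [{"travel":[0,0,-20],"rot":[0,0,0]},{"travel":[0,0,-40],"rot":[0,0,0]},{"travel":[0,0,-40],"rot":[0,0,0]},{"travel":[0,0,0],"rot":[0,0,0]},{"travel":[0,0,0],"rot":[0,0,0]}]}}

```text
clock: 4.88
ee_pos: [0.6215, -0.3154, 0.1289]
orientation: [0.687, 0.726, 0.001, 0.002]
force: [0.1, -0.4, -2.1]
finger_gap: 0.0316
gripper_force: 20.0
```

```bash
python3 - <<'E'
from m import *
c=cap('wrist');save(c,'w2.png')
for b in blobs(c,*COL['yellow']): print(b,onz(c,b[0],b[1],.148))
o=ctrl.get_obs();print(o['finger_gap'],o['gripper_force'],o['force'])
a=np.radians(3.2);y=np.array([-np.sin(a),np.cos(a)])*.060;m=np.array([.599,-.0055])
print('pockets',m-y,m,m+y)
plan(*(m-y),.17,93.2)
E
```

```text
(np.float64(258.3), np.float64(231.3), np.int32(55), (np.int32(38), np.int32(9))) [ 0.62209586 -0.29630623  0.148     ]
(np.float64(283.8), np.float64(244.6), np.int32(16), (np.int32(7), np.int32(10))) [ 0.63431227 -0.30227469  0.148     ]
(np.float64(255.6), np.float64(266.9), np.int32(860), (np.int32(34), np.int32(32))) [ 0.62187286 -0.31445291  0.148     ]
0.03154115394134268 19.999517798423767 [ 0.32059039 -0.25411834 -2.63128974]
pockets [ 0.60234929 -0.06540645] [ 0.599  -0.0055] [0.59565071 0.05440645]
pos [ 0.6203 -0.315   0.1269] yaw 93.19 tilt [ 5.e-04 -6.e-04 -1.e+00] t 4.9
fullrot(tool rv) [ 0.0005  0.0006 -0.0001] =0.0 rows then travel [250.3  -3.9 -43.1] rows 6.2
```

Request:
{"name": "servo_tool", "arguments": {"deltas": [{"travel":[10,0,-25],"rot":[0,0,0]},{"travel":[30,-1,-18],"rot":[0,0,0]},{"travel":[35,-1,0],"rot":[0,0,0]},{"travel":[35,-1,0],"rot":[0,0,0]},{"travel":[35,-1,0],"rot":[0,0,0]},{"travel":[35,0,0],"rot":[0,0,0]},{"travel":[35,0,0],"rot":[0,0,0]},{"travel":[20,0,0],"rot":[0,0,0]}]}}

```text
clock: 5.6
ee_pos: [0.6017, -0.0758, 0.1678]
orientation: [0.686, 0.728, -0.0, -0.002]
force: [0.4, 1.0, -1.4]
finger_gap: 0.0311
gripper_force: 20.0
```

Request:
{"name": "servo_tool", "arguments": {"deltas": [{"travel":[10,0,0],"rot":[0,0,0]},{"travel":[0,0,0],"rot":[0,0,0]},{"travel":[0,0,0],"rot":[0,0,0]},{"travel":[0,0,0],"rot":[0,0,0]}]}}

```text
clock: 5.93
ee_pos: [0.6025, -0.0728, 0.1688]
orientation: [0.688, 0.726, -0.001, -0.0]
force: [-0.6, -0.1, -1.9]
finger_gap: 0.0317
gripper_force: 20.0
```

```bash
python3 - <<'E'
from m import *
c=cap('wrist');save(c,'w3.png',s=1.3)
plan(.6023,-.0654,.0795,93.2)
for p in((.5990,-.0055,.059),(.6023,-.0654,.059)):print(proj(c,p))
E
```

```text
pos [ 0.6026 -0.0729  0.169 ] yaw 93.05 tilt [-0.001 -0.001 -1.   ] t 6.0
fullrot(tool rv) [-0.001   0.0009 -0.0027] =0.0 rows then travel [ 7.5  0.2 89.5] rows 2.2
(np.float64(255.48094966937114), np.float64(115.59466358084617))
(np.float64(255.55759234260387), np.float64(187.0715856632306))
```

View pics/w3.png

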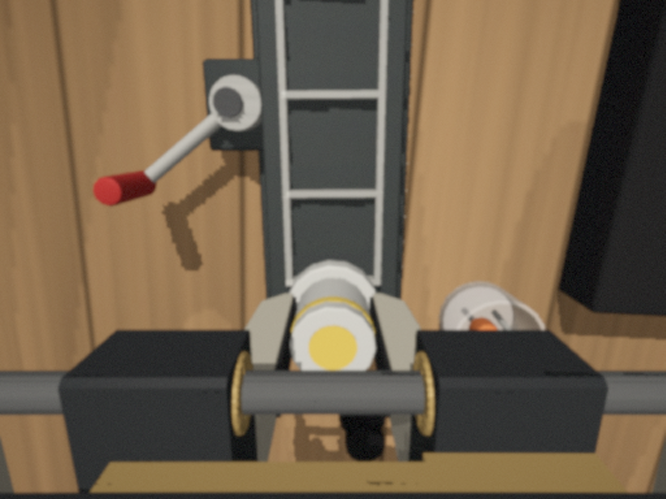

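The held yellow insert is at (333,330). In the picture at 1.3x, the divider walls cross the tray at (335,193) and (332,94).

```bash
python3 - <<'E'
from m import *
c=cap('wrist')
g=cv2.cvtColor(c['image'],cv2.COLOR_RGB2GRAY).astype(float)
for r0,r1 in((55,90),(135,165)):
    col=g[r0:r1,240:272].mean(1);w=col-np.median(col);w[w<15]=0;v=r0+(w*np.arange(r1-r0)).sum()/w.sum()
    row=g[int(v)-30 if v>100 else int(v)+20:int(v)-10 if v>100 else int(v)+40,205:310].mean(0)
    print(v,onz(c,255.5,v,.059))
for r in(95,110,125,170,185):
    row=g[r,205:310];print(r,[int(x)+205 for x in np.where(row>110)[0]], )
for u,v in ((222,110),(293,110),(222,170),(293,170)):print(onz(c,u,v,.059))
E
```

```text
71.75129974005199 [0.59736758 0.02777037 0.059     ]
148.22041103816065 [ 0.60056837 -0.03205114  0.059     ]
95 [215, 216, 217, 218, 219, 220, 290, 291, 292, 293, 294, 295]
110 [215, 216, 217, 218, 219, 220, 221, 289, 290, 291, 292, 293, 294, 295]
125 [216, 217, 218, 219, 220, 221, 289, 290, 291, 292, 293, 294, 295]
170 [218, 219, 220, 221, 222, 223, 288, 289, 290, 291, 292, 293]
185 [218, 219, 220, 221, 222, 223, 288, 289, 290, 291, 292, 293]
[ 0.57179435 -0.00266197  0.059     ]
[6.29271612e-01 4.23616593e-04 5.90000000e-02]
[ 0.57302562 -0.05208697  0.059     ]
[ 0.6334879  -0.04882635  0.059     ]
```

Request:
{"name": "servo_tool", "arguments": {"deltas": [{"travel":[9,0,0],"rot":[0,0,0]},{"travel":[0,0,25],"rot":[0,0,0]},{"travel":[0,0,25],"rot":[0,0,0]},{"travel":[0,0,20],"rot":[0,0,0]},{"travel":[0,0,12],"rot":[0,0,0]},{"travel":[0,0,6],"rot":[0,0,0]},{"travel":[0,0,2],"rot":[0,0,0]},{"travel":[0,0,0],"rot":[0,0,0]}]}}

```text
clock: 6.7
ee_pos: [0.6025, -0.0614, 0.0798]
orientation: [0.687, 0.727, 0.0, 0.0]
force: [-0.2, 0.5, -1.6]
finger_gap: 0.0318
gripper_force: 20.0
```

Request:
{"name": "servo_tool", "arguments": {"deltas": [{"travel":[0,0,0],"rot":[0,0,0]},{"travel":[0,0,0],"rot":[0,0,0]}]}}

```text
clock: 6.87
ee_pos: [0.6029, -0.0615, 0.0806]
orientation: [0.687, 0.727, 0.001, 0.001]
force: [-0.3, -0.1, -1.5]
finger_gap: 0.0313
gripper_force: 20.0
```

Release gently, rise, and look.

Request:
{"name": "servo_tool", "arguments": {"deltas": [{"travel":[-2,0,1],"rot":[0,0,0]},{"travel":[0,0,1],"rot":[0,0,0]},{"travel":[0,0,0],"rot":[0,0,0]},{"travel":[0,0,0],"rot":[0,0,0]}]}}

```text
clock: 7.2
ee_pos: [0.6027, -0.064, 0.0781]
orientation: [0.687, 0.726, 0.0, 0.001]
force: [-0.8, -2.1, 3.9]
finger_gap: 0.032
gripper_force: 20.0
```

Request:
{"name": "servo_tool", "arguments": {"deltas": [{"travel":[0,0,0],"rot":[0,0,0]},{"travel":[0,0,0],"rot":[0,0,0]},{"travel":[0,0,0],"rot":[0,0,0]},{"travel":[0,0,0],"rot":[0,0,0]},{"travel":[0,0,-20],"rot":[0,0,0]},{"travel":[0,0,-40],"rot":[0,0,0]},{"travel":[0,0,-40],"rot":[0,0,0]}], "fingers": 0.3}}

```text
clock: 7.78
ee_pos: [0.6013, -0.0631, 0.1774]
orientation: [0.687, 0.727, -0.001, -0.002]
force: [1.3, 0.3, 0.0]
finger_gap: 0.0601
gripper_force: 0.0
```

```bash
python3 - <<'E'
from m import *
c=cap('top')
for k in('yellow','red'):
  for b in blobs(c,*COL[k],amin=6): print(k,b[:3],pt(c,b[0],b[1]).round(4))
plan(.583,.300,.17,93.2)
E
```

```text
yellow (np.float64(95.7), np.float64(193.7), np.int32(6)) [0.5527 0.4532 0.041 ]
red (np.float64(129.5), np.float64(165.3), np.int32(53)) [0.6506 0.3596 0.0116]
red (np.float64(392.0), np.float64(176.2), np.int32(40)) [ 0.6275 -0.4775  0.0875]
red (np.float64(144.4), np.float64(185.6), np.int32(15)) [0.5825 0.2985 0.041 ]
red (np.float64(248.8), np.float64(224.3), np.int32(22)) [ 0.4689 -0.0371  0.0833]
pos [ 0.6051 -0.0629  0.1858] yaw 93.23 tilt [ 7.3e-03 -1.0e-04 -1.0e+00] t 7.8
fullrot(tool rv) [0.0073 0.0006 0.0006] =0.0 rows then travel [363.5  -1.8  15.8] rows 8.9
```

Request:
{"name": "servo_tool", "arguments": {"deltas": [{"travel":[20,0,0],"rot":[0,0,0]},{"travel":[40,0,0],"rot":[0,0,0]},{"travel":[40,0,0],"rot":[0,0,0]},{"travel":[40,0,0],"rot":[0,0,0]},{"travel":[40,0,0],"rot":[0,0,0]},{"travel":[40,0,0],"rot":[0,0,0]},{"travel":[40,0,0],"rot":[0,0,0]},{"travel":[40,0,0],"rot":[0,0,0]}]}}

```text
clock: 8.5
ee_pos: [0.5851, 0.2381, 0.1774]
orientation: [0.687, 0.727, 0.0, 0.0]
force: [0.6, 0.1, 0.0]
finger_gap: 0.0602
gripper_force: 0.0
```

Request:
{"name": "servo_tool", "arguments": {"deltas": [{"travel":[30,-2,10],"rot":[0,0,0]},{"travel":[10,0,20],"rot":[0,0,0]},{"travel":[0,0,30],"rot":[0,0,0]},{"travel":[0,0,0],"rot":[0,0,0]},{"travel":[0,0,0],"rot":[0,0,0]},{"travel":[0,0,0],"rot":[0,0,0]}]}}

```text
clock: 9.0
ee_pos: [0.5817, 0.2755, 0.1184]
orientation: [0.687, 0.726, 0.0, 0.0]
force: [-0.0, 0.9, 0.5]
finger_gap: 0.0604
gripper_force: 0.0
```

```bash
python3 - <<'E'
from m import *
c=cap('wrist')
for b in blobs(c,*COL['red']): print(b,onz(c,b[0],b[1],.036))
plan(.583,.2995,.0275,93.2)
E
```

```text
(np.float64(257.8), np.float64(171.8), np.int32(358), (np.int32(22), np.int32(21))) [0.58238153 0.30195308 0.036     ]
pos [0.5821 0.2755 0.1189] yaw 93.15 tilt [ 1.2e-03  5.0e-04 -1.0e+00] t 9.1
fullrot(tool rv) [ 0.0013 -0.0004 -0.0009] =0.0 rows then travel [23.9  2.2 91.4] rows 2.3
```

Request:
{"name": "servo_tool", "arguments": {"deltas": [{"travel":[15,1,0],"rot":[0,0,0]},{"travel":[10,1,20],"rot":[0,0,0]},{"travel":[0,0,30],"rot":[0,0,0]},{"travel":[0,0,26],"rot":[0,0,0]},{"travel":[0,0,10],"rot":[0,0,0]},{"travel":[0,0,5],"rot":[0,0,0]},{"travel":[0,0,0],"rot":[0,0,0]},{"travel":[0,0,0],"rot":[0,0,0]}]}}

```text
clock: 9.72
ee_pos: [0.5826, 0.3016, 0.0279]
orientation: [0.687, 0.727, 0.001, 0.0]
force: [0.4, 1.4, 0.6]
finger_gap: 0.0605
gripper_force: 0.0
```

Request:
{"name": "servo_tool", "arguments": {"deltas": [{"travel":[0,0,0],"rot":[0,0,0]},{"travel":[0,0,0],"rot":[0,0,0]},{"travel":[0,0,0],"rot":[0,0,0]},{"travel":[0,0,0],"rot":[0,0,0]},{"travel":[0,0,0],"rot":[0,0,0]},{"travel":[0,0,0],"rot":[0,0,0]},{"travel":[0,0,0],"rot":[0,0,0]},{"travel":[0,0,0],"rot":[0,0,0]}], "fingers": -0.6, "squeeze": 20}}

```text
clock: 10.38
ee_pos: [0.5821, 0.301, 0.027]
orientation: [0.687, 0.727, 0.0, 0.0]
force: [-1.2, -1.0, 6.2]
finger_gap: 0.032
gripper_force: 20.0
```

Request:
{"name": "servo_tool", "arguments": {"deltas": [{"travel":[0,0,-20],"rot":[0,0,0]},{"travel":[0,0,-40],"rot":[0,0,0]},{"travel":[0,0,-40],"rot":[0,0,0]},{"travel":[0,0,-30],"rot":[0,0,0]},{"travel":[0,0,0],"rot":[0,0,0]},{"travel":[0,0,0],"rot":[0,0,0]}]}}

```text
clock: 10.88
ee_pos: [0.5825, 0.3011, 0.158]
orientation: [0.687, 0.727, 0.001, 0.0]
force: [-0.6, 0.5, -3.4]
finger_gap: 0.0315
gripper_force: 20.0
```

```bash
python3 - <<'E'
from m import *
plan(.5955,.0565,.16,93.2)
c=cap('top')
for b in blobs(c,(18,90,90),(36,255,255),amin=4): print(b[:3],pt(c,b[0],b[1]).round(4))
E
```

```text
pos [0.5825 0.3011 0.158 ] yaw 93.19 tilt [ 0.0025  0.0013 -1.    ] t 10.9
fullrot(tool rv) [ 0.0025 -0.0011 -0.0002] =0.0 rows then travel [-245.    -0.7   -2. ] rows 6.0
(np.float64(83.0), np.float64(84.8), np.int32(5)) [0.8738 0.4715 0.1349]
(np.float64(60.5), np.float64(91.1), np.int32(30)) [0.8529 0.5383 0.1356]
(np.float64(231.0), np.float64(92.9), np.int32(203)) [0.8796 0.0296 0.0776]
(np.float64(61.0), np.float64(124.7), np.int32(6)) [0.7841 0.6028 0.0009]
(np.float64(64.1), np.float64(133.8), np.int32(12)) [0.7471 0.5754 0.028 ]
(np.float64(59.5), np.float64(150.5), np.int32(4)) [0.6059 0.3227 0.5104]
(np.float64(380.2), np.float64(175.9), np.int32(33)) [ 0.632  -0.4532  0.0522]
(np.float64(387.0), np.float64(176.5), np.int32(4)) [ 0.6275 -0.4658  0.0769]
(np.float64(259.2), np.float64(179.5), np.int32(28)) [ 0.6055 -0.0653  0.0948]
(np.float64(392.0), np.float64(184.2), np.int32(5)) [ 0.612  -0.5132 -0.0016]
(np.float64(78.9), np.float64(218.5), np.int32(222)) [0.4817 0.1813 0.7114]
(np.float64(102.8), np.float64(260.2), np.int32(4)) [0.4378 0.1196 0.7795]
(np.float64(80.9), np.float64(278.3), np.int32(232)) [0.4203 0.1354 0.7957]
(np.float64(123.5), np.float64(263.8), np.int32(4)) [0.4388 0.0856 0.8112]
(np.float64(184.0), np.float64(365.6), np.int32(20)) [0.334  0.0238 0.7966]
(np.float64(194.5), np.float64(381.0), np.int32(4)) [0.2886 0.0219 0.7299]
```

Request:
{"name": "servo_tool", "arguments": {"deltas": [{"travel":[-15,0,0],"rot":[0,0,0]},{"travel":[-35,0,0],"rot":[0,0,0]},{"travel":[-40,0,0],"rot":[0,0,0]},{"travel":[-40,0,0],"rot":[0,0,0]},{"travel":[-40,0,0],"rot":[0,0,0]},{"travel":[-40,0,0],"rot":[0,0,0]},{"travel":[-25,0,0],"rot":[0,0,0]},{"travel":[-10,0,0],"rot":[0,0,0]}]}}

```text
clock: 11.6
ee_pos: [0.5942, 0.0492, 0.1543]
orientation: [0.689, 0.724, -0.003, -0.0]
force: [-0.7, -1.1, -3.0]
finger_gap: 0.0315
gripper_force: 20.0
```

Request:
{"name": "servo_tool", "arguments": {"deltas": [{"travel":[0,0,0],"rot":[0,0,0]},{"travel":[0,0,0],"rot":[0,0,0]},{"travel":[0,0,20],"rot":[0,0,0]},{"travel":[0,0,25],"rot":[0,0,0]},{"travel":[0,0,10],"rot":[0,0,0]},{"travel":[0,0,0],"rot":[0,0,0]},{"travel":[0,0,0],"rot":[0,0,0]}]}}

```text
clock: 12.18
ee_pos: [0.5952, 0.0579, 0.1012]
orientation: [0.686, 0.727, -0.0, -0.001]
force: [-0.1, -0.2, -2.1]
finger_gap: 0.0318
gripper_force: 20.0
```

```bash
python3 - <<'E'
from m import *
plan(.5955,.0565,.078,93.2)
c=cap('side');save(c,'s2.png',(200,140,360,260),5)
E
```

```text
pos [0.5952 0.0579 0.1012] yaw 93.34 tilt [-1.7e-03  3.0e-04 -1.0e+00] t 12.2
fullrot(tool rv) [-0.0017 -0.0004  0.0024] =0.0 rows then travel [-1.4  0.3 23.2] rows 0.6
```

View pics/s2.png

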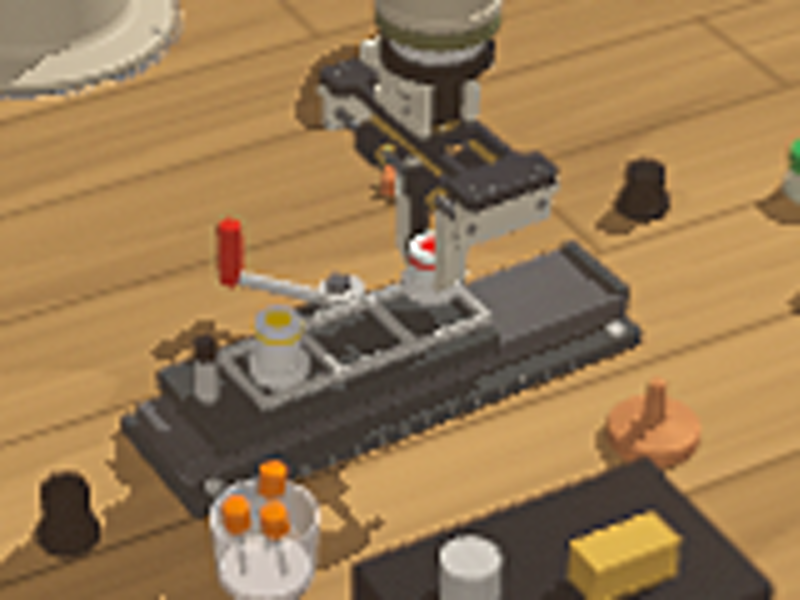

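The yellow insert stands upright in the -y pocket at (279,345). The red insert is over the +y pocket at (428,265).

Request:
{"name": "servo_tool", "arguments": {"deltas": [{"travel":[-1,0,12],"rot":[0,0,0]},{"travel":[0,0,8],"rot":[0,0,0]},{"travel":[0,0,3],"rot":[0,0,0]},{"travel":[0,0,1],"rot":[0,0,0]},{"travel":[0,0,0],"rot":[0,0,0]},{"travel":[0,0,0],"rot":[0,0,0]}]}}

```text
clock: 12.73
ee_pos: [0.5954, 0.0551, 0.0778]
orientation: [0.687, 0.727, -0.0, 0.0]
force: [-3.0, -0.3, 4.4]
finger_gap: 0.0315
gripper_force: 20.0
```

Request:
{"name": "servo_tool", "arguments": {"deltas": [{"travel":[0,0,0],"rot":[0,0,0]},{"travel":[0,0,0],"rot":[0,0,0]},{"travel":[0,0,0],"rot":[0,0,0]},{"travel":[0,0,0],"rot":[0,0,0]},{"travel":[0,0,-20],"rot":[0,0,0]},{"travel":[0,0,-40],"rot":[0,0,0]},{"travel":[0,0,-30],"rot":[0,0,0]}], "fingers": 0.3}}

```text
clock: 13.32
ee_pos: [0.5955, 0.0556, 0.1688]
orientation: [0.687, 0.727, -0.0, -0.0]
force: [0.3, 0.4, -0.3]
finger_gap: 0.0601
gripper_force: 0.0
```

```bash
python3 - <<'E'
from m import *
plan(.469,-.037,.17,93.2)
c=cap('wrist')
for k in('red','yellow'):
  for b in blobs(c,*COL[k]): print(k,b,onz(c,b[0],b[1],.081))
E
```

```text
pos [0.5955 0.0556 0.1688] yaw 93.23 tilt [-1.e-03  3.e-04 -1.e+00] t 13.3
fullrot(tool rv) [-0.001  -0.0003  0.0006] =0.0 rows then travel [ -85.4 -131.5   -1.2] rows 3.8
red (np.float64(255.4), np.float64(204.6), np.int32(325), (np.int32(21), np.int32(20))) [0.59577879 0.05412556 0.081     ]
yellow (np.float64(255.4), np.float64(320.9), np.int32(45), (np.int32(28), np.int32(7))) [ 0.60194973 -0.05478552  0.081     ]
yellow (np.float64(255.8), np.float64(341.8), np.int32(226), (np.int32(19), np.int32(16))) [ 0.60357365 -0.07697812  0.081     ]
```

Request:
{"name": "servo_tool", "arguments": {"deltas": [{"travel":[-10,-20,0],"rot":[0,0,0]},{"travel":[-20,-31,0],"rot":[0,0,0]},{"travel":[-22,-32,0],"rot":[0,0,0]},{"travel":[-22,-32,0],"rot":[0,0,0]},{"travel":[-11,-16,0],"rot":[0,0,0]},{"travel":[0,0,0],"rot":[0,0,0]},{"travel":[0,0,0],"rot":[0,0,0]},{"travel":[0,0,0],"rot":[0,0,0]}]}}

```text
clock: 14.03
ee_pos: [0.4709, -0.0363, 0.1678]
orientation: [0.687, 0.727, 0.001, 0.0]
force: [1.0, -0.1, -0.5]
finger_gap: 0.0604
gripper_force: 0.0
```

```bash
python3 - <<'E'
from m import *
plan(.469,-.037,.061,93.2)
c=cap('wrist')
for b in blobs(c,*COL['red']): print(b,onz(c,b[0],b[1],.081))
E
```

```text
pos [ 0.4709 -0.0363  0.1678] yaw 93.22 tilt [ 1.6e-03  6.0e-04 -1.0e+00] t 14.0
fullrot(tool rv) [ 0.0017 -0.0005  0.0003] =0.0 rows then travel [ -0.6  -1.9 106.8] rows 2.6
(np.float64(446.3), np.float64(98.5), np.int32(450), (np.int32(24), np.int32(24))) [0.60634721 0.05153494 0.081     ]
(np.float64(419.1), np.float64(103.6), np.int32(50), (np.int32(7), np.int32(27))) [0.58720932 0.04689409 0.081     ]
(np.float64(251.3), np.float64(196.2), np.int32(542), (np.int32(22), np.int32(33))) [ 0.46772846 -0.03069014  0.081     ]
```

Request:
{"name": "servo_tool", "arguments": {"deltas": [{"travel":[0,-2,20],"rot":[0,0,0]},{"travel":[0,0,30],"rot":[0,0,0]},{"travel":[0,0,30],"rot":[0,0,0]},{"travel":[0,0,20],"rot":[0,0,0]},{"travel":[0,0,7],"rot":[0,0,0]},{"travel":[0,0,0],"rot":[0,0,0]}]}}

```text
clock: 14.58
ee_pos: [0.4677, -0.0358, 0.059]
orientation: [0.686, 0.727, -0.001, -0.001]
force: [-0.3, -0.1, -0.4]
finger_gap: 0.0606
gripper_force: 0.0
```

Request:
{"name": "servo_tool", "arguments": {"deltas": [{"travel":[0,0,0],"rot":[0,0,0]},{"travel":[0,0,0],"rot":[0,0,0]},{"travel":[0,0,0],"rot":[0,0,0]},{"travel":[0,0,0],"rot":[0,0,0]},{"travel":[0,0,0],"rot":[0,0,0]},{"travel":[0,0,0],"rot":[0,0,0]},{"travel":[0,0,0],"rot":[0,0,0]},{"travel":[0,0,0],"rot":[0,0,0]}], "fingers": -0.9, "squeeze": 30}}

```text
clock: 15.25
ee_pos: [0.4674, -0.0373, 0.0608]
orientation: [0.687, 0.727, -0.0, 0.0]
force: [-1.0, -0.7, 6.0]
finger_gap: 0.0174
gripper_force: 30.0
```

```bash
python3 - <<'E'
from m import *
P=np.array([.5308,.0213]);o=ctrl.get_obs()['ee_pos'][:2];print(o,np.hypot(*(o-P)))
a=np.radians(3.2);a2=np.radians(93.2);D=np.array([[np.cos(a2),np.sin(a2)],[np.sin(a2),-np.cos(a2)]])
def h(q): 
    v=.085*np.array([-np.cos(.7-q),-np.sin(.7-q)]);return P+np.array([[np.cos(a),-np.sin(a)],[np.sin(a),np.cos(a)]])@v
qs=np.linspace(0,1.4,13);p=np.array([h(q) for q in qs]);print(((np.diff(p,axis=0))@D*1000).round(1).tolist())
E
```

```text
[ 0.46737166 -0.03725845] 0.08632640090703374
[[7.9, -5.9], [8.6, -5.0], [9.1, -3.9], [9.5, -2.8], [9.8, -1.7], [9.9, -0.6], [9.9, 0.6], [9.8, 1.7], [9.5, 2.8], [9.1, 3.9], [8.6, 5.0], [7.9, 5.9]]
```

Request:
{"name": "servo_tool", "arguments": {"deltas": [{"travel":[7.9,-5.9,0],"rot":[0,0,0]},{"travel":[8.6,-5,0],"rot":[0,0,0]},{"travel":[9.1,-3.9,0],"rot":[0,0,0]},{"travel":[9.5,-2.8,0],"rot":[0,0,0]},{"travel":[9.8,-1.7,0],"rot":[0,0,0]},{"travel":[9.9,-0.6,0],"rot":[0,0,0]}]}}

```text
clock: 15.75
ee_pos: [0.4469, 0.0163, 0.0609]
orientation: [0.688, 0.726, 0.001, 0.001]
force: [10.2, -6.9, -2.0]
finger_gap: 0.0177
gripper_force: 30.0
```

Request:
{"name": "servo_tool", "arguments": {"deltas": [{"travel":[9.9,0.6,0],"rot":[0,0,0]},{"travel":[9.8,1.7,0],"rot":[0,0,0]},{"travel":[9.5,2.8,0],"rot":[0,0,0]},{"travel":[9.1,3.9,0],"rot":[0,0,0]},{"travel":[8.6,5,0],"rot":[0,0,0]},{"travel":[6,4.5,0],"rot":[0,0,0]},{"travel":[0,0,0],"rot":[0,0,0]},{"travel":[0,0,0],"rot":[0,0,0]}]}}

```text
clock: 16.42
ee_pos: [0.4638, 0.0657, 0.0609]
orientation: [0.69, 0.724, -0.0, 0.003]
force: [15.8, -22.4, -2.2]
finger_gap: 0.0173
gripper_force: 30.0
```

Request:
{"name": "servo_tool", "arguments": {"deltas": [{"travel":[0,0,0],"rot":[0,0,0]},{"travel":[0,0,0],"rot":[0,0,0]},{"travel":[0,0,0],"rot":[0,0,0]},{"travel":[0,0,-20],"rot":[0,0,0]},{"travel":[0,0,-30],"rot":[0,0,0]},{"travel":[0,0,-30],"rot":[0,0,0]},{"travel":[0,0,-30],"rot":[0,0,0]}], "fingers": 0.1}}

```text
clock: 17.0
ee_pos: [0.4592, 0.0711, 0.1716]
orientation: [0.686, 0.727, -0.001, -0.001]
force: [0.5, 0.1, -0.6]
finger_gap: 0.051
gripper_force: 0.0
```

```bash
python3 - <<'E'
from m import *
c=cap('top')
for k in('red','yellow'):
  for b in blobs(c,*COL[k],amin=6): print(k,b[:3],onz(c,b[0],b[1],.081).round(4))
c=cap('wrist');save(c,'w4.png')
for b in blobs(c,*COL['red']): print(b,onz(c,b[0],b[1],.081))
plan(.606,-.160,.17,93.2)
E
```

```text
red (np.float64(129.4), np.float64(165.1), np.int32(51)) [0.6415 0.3361 0.081 ]
red (np.float64(391.8), np.float64(176.1), np.int32(49)) [ 0.6287 -0.4795  0.081 ]
red (np.float64(225.0), np.float64(179.5), np.int32(16)) [0.6043 0.0396 0.081 ]
yellow (np.float64(262.4), np.float64(179.9), np.int32(20)) [ 0.606  -0.0755  0.081 ]
yellow (np.float64(95.7), np.float64(193.7), np.int32(6)) [0.5504 0.4357 0.081 ]
(np.float64(258.0), np.float64(195.5), np.int32(500), (np.int32(20), np.int32(31))) [0.46377477 0.07587934 0.081     ]
(np.float64(402.3), np.float64(234.6), np.int32(28), (np.int32(14), np.int32(18))) [0.58874056 0.04827205 0.081     ]
(np.float64(421.2), np.float64(246.8), np.int32(267), (np.int32(19), np.int32(17))) [0.60704738 0.03798414 0.081     ]
pos [0.4615 0.0714 0.1741] yaw 93.24 tilt [ 0.0057  0.0014 -1.    ] t 17.1
fullrot(tool rv) [ 0.0058 -0.0011  0.0007] =0.0 rows then travel [-239.2  131.4    4.1] rows 6.7
```

View pics/w4.png

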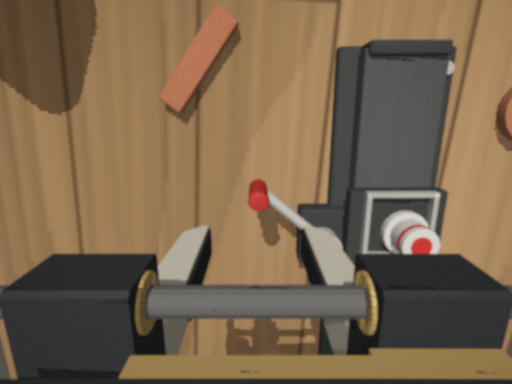

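Wrist view: the lever handle at (258,190) now leans to +y, so it is free. The red insert is in its pocket at (415,235), but things have shifted a little toward -y, so I'll check the post.

```bash
python3 - <<'E'
from m import *
c=cap('top');H=hmap(c);X,Y,Z=H[...,0],H[...,1],H[...,2]
m=(X>.56)&(X<.65)&(Y>-.2)&(Y<.16)&(Z>.078)&(Z<.12)
n,l,s,_=cv2.connectedComponentsWithStats(m.astype(np.uint8))
for i in range(1,n): print(H[l==i].mean(0).round(4),s[i,4], np.median(H[l==i],axis=0).round(4))
m=(X>.5)&(X<.68)&(Y>-.25)&(Y<.2)&(Z>.0535)&(Z<.075)
print(rect(H[m][:,:2]))
E
```

```text
[0.6033 0.0387 0.0867] 87 [0.6026 0.0389 0.0869]
[ 0.6043 -0.0748  0.0943] 90 [ 0.6041 -0.0741  0.0946]
[ 0.6071 -0.1301  0.0957] 28 [ 0.6069 -0.13    0.0973]
[589.8 -35.  109.  223.3   5.1]
```

Request:
{"name": "servo_tool", "arguments": {"deltas": [{"travel":[-15,10,0],"rot":[0,0,0]},{"travel":[-32,20,0],"rot":[0,0,0]},{"travel":[-32,20,0],"rot":[0,0,0]},{"travel":[-32,20,0],"rot":[0,0,0]},{"travel":[-32,20,0],"rot":[0,0,0]},{"travel":[-32,20,0],"rot":[0,0,0]},{"travel":[-32,20,0],"rot":[0,0,0]}]}}

```text
clock: 17.73
ee_pos: [0.6016, -0.1301, 0.1687]
orientation: [0.687, 0.727, -0.001, -0.001]
force: [1.2, 1.3, 0.2]
finger_gap: 0.0511
gripper_force: 0.0
```

Request:
{"name": "servo_tool", "arguments": {"deltas": [{"travel":[0,0,0],"rot":[0,0,0]},{"travel":[0,0,0],"rot":[0,0,0]},{"travel":[0,0,0],"rot":[0,0,0]}]}}

```text
clock: 17.98
ee_pos: [0.6005, -0.1278, 0.1689]
orientation: [0.687, 0.727, -0.001, -0.001]
force: [-0.1, -0.1, 0.2]
finger_gap: 0.0509
gripper_force: 0.0
```

```bash
python3 - <<'E'
from m import *
plan(.607,-.130,.076,93.2)
E
```

```text
pos [ 0.6005 -0.1278  0.1689] yaw 93.25 tilt [-0.0028  0.001  -1.    ] t 18.0
fullrot(tool rv) [-0.0027 -0.0012  0.0009] =0.0 rows then travel [-2.6  6.4 92.9] rows 2.3
```

Request:
{"name": "servo_tool", "arguments": {"deltas": [{"travel":[-2.5,6.5,10],"rot":[0,0,0]},{"travel":[0,0,30],"rot":[0,0,0]},{"travel":[0,0,30],"rot":[0,0,0]},{"travel":[0,0,15],"rot":[0,0,0]},{"travel":[0,0,7],"rot":[0,0,0]},{"travel":[0,0,0],"rot":[0,0,0]}]}}

```text
clock: 18.48
ee_pos: [0.6072, -0.1294, 0.0766]
orientation: [0.686, 0.727, -0.001, -0.001]
force: [0.6, 1.1, -0.0]
finger_gap: 0.0511
gripper_force: 0.0
```

Request:
{"name": "servo_tool", "arguments": {"deltas": [{"travel":[0,0,0],"rot":[0,0,0]},{"travel":[0,0,0],"rot":[0,0,0]},{"travel":[0,0,0],"rot":[0,0,0]},{"travel":[0,0,0],"rot":[0,0,0]},{"travel":[0,0,0],"rot":[0,0,0]},{"travel":[0,0,0],"rot":[0,0,0]},{"travel":[0,0,0],"rot":[0,0,0]}], "fingers": -0.9, "squeeze": 30}}

```text
clock: 19.07
ee_pos: [0.6061, -0.1315, 0.0789]
orientation: [0.687, 0.726, -0.002, -0.001]
force: [-7.0, -0.6, 7.7]
finger_gap: 0.0153
gripper_force: 30.0
```

Request:
{"name": "servo_tool", "arguments": {"deltas": [{"travel":[4,0,0],"rot":[0,0,0]},{"travel":[8,0,0],"rot":[0,0,0]},{"travel":[12,0,0],"rot":[0,0,0]},{"travel":[12,0,0],"rot":[0,0,0]},{"travel":[12,0,0],"rot":[0,0,0]},{"travel":[12,0,0],"rot":[0,0,0]},{"travel":[12,0,0],"rot":[0,0,0]},{"travel":[12,0,0],"rot":[0,0,0]}]}}

```text
clock: 19.73
ee_pos: [0.6011, -0.0486, 0.0789]
orientation: [0.688, 0.726, -0.002, -0.001]
force: [-6.5, -3.7, 8.0]
finger_gap: 0.0152
gripper_force: 30.0
```

Request:
{"name": "servo_tool", "arguments": {"deltas": [{"travel":[10,0,0],"rot":[0,0,0]},{"travel":[8,0,0],"rot":[0,0,0]},{"travel":[6,0,0],"rot":[0,0,0]},{"travel":[4,0,0],"rot":[0,0,0]},{"travel":[3,0,0],"rot":[0,0,0]},{"travel":[0,0,0],"rot":[0,0,0]},{"travel":[0,0,0],"rot":[0,0,0]}]}}

```text
clock: 20.32
ee_pos: [0.5992, -0.0162, 0.0789]
orientation: [0.687, 0.727, -0.002, -0.001]
force: [-9.1, 0.2, 8.4]
finger_gap: 0.0154
gripper_force: 30.0
```

Request:
{"name": "servo_tool", "arguments": {"deltas": [{"travel":[2,0,0],"rot":[0,0,0]},{"travel":[2,0,0],"rot":[0,0,0]},{"travel":[2,0,0],"rot":[0,0,0]},{"travel":[0,0,0],"rot":[0,0,0]}]}}

```text
clock: 20.65
ee_pos: [0.5989, -0.0116, 0.0789]
orientation: [0.687, 0.726, -0.002, -0.001]
force: [-7.7, -2.8, 8.5]
finger_gap: 0.0156
gripper_force: 30.0
```

Request:
{"name": "servo_tool", "arguments": {"deltas": [{"travel":[1.5,0,0],"rot":[0,0,0]},{"travel":[1.5,0,0],"rot":[0,0,0]},{"travel":[0,0,0],"rot":[0,0,0]},{"travel":[0,0,0],"rot":[0,0,0]}]}}

```text
clock: 20.98
ee_pos: [0.5989, -0.0116, 0.0789]
orientation: [0.688, 0.726, -0.003, 0.0]
force: [-7.1, -11.1, 9.4]
finger_gap: 0.0155
gripper_force: 30.0
```

Request:
{"name": "servo_tool", "arguments": {"deltas": [{"travel":[-2,0,0],"rot":[0,0,0]},{"travel":[0,0,0],"rot":[0,0,0]}]}}

```text
clock: 21.15
ee_pos: [0.5989, -0.0116, 0.0789]
orientation: [0.688, 0.726, -0.003, -0.001]
force: [-9.1, -5.3, 9.0]
finger_gap: 0.0154
gripper_force: 30.0
```

Request:
{"name": "servo_tool", "arguments": {"deltas": [{"travel":[0,0,0],"rot":[0,0,0]},{"travel":[0,0,0],"rot":[0,0,0]},{"travel":[0,0,0],"rot":[0,0,0]},{"travel":[0,0,-20],"rot":[0,0,0]},{"travel":[0,0,-35],"rot":[0,0,0]},{"travel":[0,0,-35],"rot":[0,0,0]},{"travel":[0,0,0],"rot":[0,0,0]}], "fingers": 0.1}}

```text
clock: 21.73
ee_pos: [0.6046, -0.0084, 0.1745]
orientation: [0.687, 0.727, 0.003, 0.003]
force: [1.3, 0.3, 0.2]
finger_gap: 0.0504
gripper_force: 0.0
```

```bash
cat > st.py <<'E'
from m import *
def state():
    c=cap('top');H=hmap(c);X,Y,Z=H[...,0],H[...,1],H[...,2]
    m=(X>.56)&(X<.65)&(Y>-.2)&(Y<.25)&(Z>.078)&(Z<.105)
    n,l,s,_=cv2.connectedComponentsWithStats(m.astype(np.uint8))
    for i in range(1,n):
        if s[i,4]>10: print(np.median(H[l==i],axis=0).round(4),s[i,4])
    for k in('red','yellow'):
        for b in blobs(c,*COL[k],amin=6): print(k,b[:3],onz(c,b[0],b[1],.087 if k=='red' else .095).round(4))
E
python3 - <<'E'
from st import *
state()
plan(.4628,.0715,.17,93.2)
E
```

```text
[0.596  0.1585 0.0862] 91
red (np.float64(129.5), np.float64(165.3), np.int32(52)) [0.64   0.3336 0.087 ]
red (np.float64(392.0), np.float64(176.2), np.int32(40)) [ 0.6276 -0.4777  0.087 ]
red (np.float64(185.6), np.float64(181.0), np.int32(17)) [0.596  0.1593 0.087 ]
red (np.float64(214.4), np.float64(224.8), np.int32(25)) [0.4649 0.067  0.087 ]
pos [ 0.6037 -0.0088  0.172 ] yaw 93.2 tilt [ 6.7e-03  6.0e-04 -1.0e+00] t 21.8
fullrot(tool rv) [ 0.0067 -0.0002  0.0001] =0.0 rows then travel [  88.  -136.2    2. ] rows 4.0
```

Request:
{"name": "servo_tool", "arguments": {"deltas": [{"travel":[10,-18,0],"rot":[0,0,0]},{"travel":[20,-30,0],"rot":[0,0,0]},{"travel":[22,-34,0],"rot":[0,0,0]},{"travel":[22,-34,0],"rot":[0,0,0]},{"travel":[12,-19,0],"rot":[0,0,0]},{"travel":[0,0,0],"rot":[0,0,0]},{"travel":[0,0,0],"rot":[0,0,0]},{"travel":[0,0,0],"rot":[0,0,0]}]}}

```text
clock: 22.45
ee_pos: [0.4626, 0.069, 0.1684]
orientation: [0.687, 0.727, 0.0, 0.0]
force: [0.4, 0.7, 0.2]
finger_gap: 0.051
gripper_force: 0.0
```

```bash
python3 - <<'E'
from m import *
plan(.4635,.069,.061,93.2)
c=cap('wrist')
for b in blobs(c,*COL['red']): print(b,onz(c,b[0],b[1],.070))
E
```

```text
pos [0.4626 0.069  0.1684] yaw 93.21 tilt [ 5.e-04  1.e-04 -1.e+00] t 22.4
fullrot(tool rv) [ 0.0005 -0.0001  0.0002] =0.0 rows then travel [-1.000e-01  9.000e-01  1.074e+02] rows 2.6
(np.float64(449.9), np.float64(91.6), np.int32(456), (np.int32(24), np.int32(24))) [0.60618238 0.16267216 0.07      ]
(np.float64(422.6), np.float64(98.2), np.int32(47), (np.int32(7), np.int32(25))) [0.58641807 0.15677388 0.07      ]
(np.float64(257.0), np.float64(195.0), np.int32(537), (np.int32(21), np.int32(32))) [0.46407281 0.07268776 0.07      ]
```

Request:
{"name": "servo_tool", "arguments": {"deltas": [{"travel":[0,1,20],"rot":[0,0,0]},{"travel":[0,0,30],"rot":[0,0,0]},{"travel":[0,0,30],"rot":[0,0,0]},{"travel":[0,0,20],"rot":[0,0,0]},{"travel":[0,0,7],"rot":[0,0,0]},{"travel":[0,0,0],"rot":[0,0,0]}]}}

```text
clock: 23.0
ee_pos: [0.4627, 0.0687, 0.0598]
orientation: [0.687, 0.726, -0.001, -0.001]
force: [0.4, 0.1, 0.4]
finger_gap: 0.0512
gripper_force: 0.0
```

Request:
{"name": "servo_tool", "arguments": {"deltas": [{"travel":[0,0,0],"rot":[0,0,0]},{"travel":[0,0,0],"rot":[0,0,0]},{"travel":[0,0,0],"rot":[0,0,0]},{"travel":[0,0,0],"rot":[0,0,0]},{"travel":[0,0,0],"rot":[0,0,0]},{"travel":[0,0,0],"rot":[0,0,0]},{"travel":[0,0,0],"rot":[0,0,0]}], "fingers": -0.9, "squeeze": 30}}

```text
clock: 23.58
ee_pos: [0.4635, 0.0689, 0.0621]
orientation: [0.687, 0.726, 0.001, 0.001]
force: [0.9, -1.5, 5.7]
finger_gap: 0.0176
gripper_force: 30.0
```

Request:
{"name": "servo_tool", "arguments": {"deltas": [{"travel":[-7.9,-5.9,0],"rot":[0,0,0]},{"travel":[-8.6,-5,0],"rot":[0,0,0]},{"travel":[-9.1,-3.9,0],"rot":[0,0,0]},{"travel":[-9.5,-2.8,0],"rot":[0,0,0]},{"travel":[-9.8,-1.7,0],"rot":[0,0,0]},{"travel":[-9.9,-0.6,0],"rot":[0,0,0]}]}}

```text
clock: 24.08
ee_pos: [0.4471, 0.0149, 0.0622]
orientation: [0.686, 0.728, 0.002, 0.0]
force: [1.2, 6.5, 7.0]
finger_gap: 0.0173
gripper_force: 30.0
```

Request:
{"name": "servo_tool", "arguments": {"deltas": [{"travel":[-9.9,0.6,0],"rot":[0,0,0]},{"travel":[-9.8,1.7,0],"rot":[0,0,0]},{"travel":[-9.5,2.8,0],"rot":[0,0,0]},{"travel":[-9.1,3.9,0],"rot":[0,0,0]},{"travel":[-8.6,5,0],"rot":[0,0,0]},{"travel":[-6,4.5,0],"rot":[0,0,0]},{"travel":[0,0,0],"rot":[0,0,0]},{"travel":[0,0,0],"rot":[0,0,0]}]}}

```text
clock: 24.75
ee_pos: [0.4634, -0.0408, 0.0617]
orientation: [0.688, 0.726, -0.004, -0.001]
force: [-8.7, -6.2, 14.7]
finger_gap: 0.0157
gripper_force: 29.0
```

Request:
{"name": "servo_tool", "arguments": {"deltas": [{"travel":[0,0,0],"rot":[0,0,0]},{"travel":[0,0,0],"rot":[0,0,0]},{"travel":[0,0,0],"rot":[0,0,0]},{"travel":[0,0,-20],"rot":[0,0,0]},{"travel":[0,0,-30],"rot":[0,0,0]},{"travel":[0,0,-40],"rot":[0,0,0]},{"travel":[0,0,-40],"rot":[0,0,0]}], "fingers": 0.1}}

```text
clock: 25.33
ee_pos: [0.4669, -0.0377, 0.1927]
orientation: [0.687, 0.727, -0.0, -0.001]
force: [1.0, -0.6, 0.4]
finger_gap: 0.0506
gripper_force: 0.0
```

```bash
python3 - <<'E'
from st import *
state()
plan(.4445,-.321,.22,77)
E
```

```text
[0.5961 0.158  0.087 ] 89
[0.5978 0.0443 0.0948] 91
[ 0.5997 -0.0103  0.098 ] 25
red (np.float64(129.5), np.float64(165.2), np.int32(57)) [0.6403 0.3337 0.087 ]
red (np.float64(392.0), np.float64(176.0), np.int32(47)) [ 0.6282 -0.4777  0.087 ]
red (np.float64(185.7), np.float64(181.1), np.int32(18)) [0.5957 0.159  0.087 ]
yellow (np.float64(223.1), np.float64(181.3), np.int32(18)) [0.5972 0.0441 0.095 ]
pos [ 0.4698 -0.0374  0.1993] yaw 93.29 tilt [ 0.0071  0.     -1.    ] t 25.4
fullrot(tool rv) [ 0.0071 -0.0006  0.2842] =2.3 rows then travel [-282.    39.1  -20.7] rows 7.0
```

```bash
python3 - <<'E'
from m import *
for n in('wrist','side'):
  c=cap(n)
  for b in blobs(c,*COL['red']): print(n,b,onz(c,b[0],b[1],.06).round(4),pt(c,b[0],b[1]).round(4))
E
```

```text
wrist (np.float64(247.5), np.float64(179.8), np.int32(400), (np.int32(19), np.int32(27))) [ 0.4631 -0.0306  0.06  ] [ 0.4632 -0.0257  0.0814]
side (np.float64(246.5), np.float64(188.7), np.int32(49), (np.int32(4), np.int32(13))) [ 0.4663 -0.0316  0.06  ] [ 0.4666 -0.0317  0.0602]
side (np.float64(136.2), np.float64(250.0), np.int32(48), (np.int32(8), np.int32(7))) [ 0.6004 -0.4731  0.06  ] [ 0.6386 -0.4781  0.0933]
```

```bash
python3 - <<'E'
from m import *
plan(.464,-.004,.061,93.2)
E
```

```text
pos [ 0.4692 -0.0383  0.1944] yaw 93.19 tilt [ 6.4e-03 -2.0e-04 -1.0e+00] t 25.5
fullrot(tool rv) [ 0.0063  0.0006 -0.0002] =0.0 rows then travel [ 34.6  -3.3 133.4] rows 3.4
```

Request:
{"name": "servo_tool", "arguments": {"deltas": [{"travel":[17,-2,0],"rot":[0,0,0]},{"travel":[17,-1,20],"rot":[0,0,0]},{"travel":[0,0,30],"rot":[0,0,0]},{"travel":[0,0,20],"rot":[0,0,0]},{"travel":[0,0,0],"rot":[0,0,0]},{"travel":[0,0,0],"rot":[0,0,0]},{"travel":[0,0,0],"rot":[0,0,0]},{"travel":[0,0,0],"rot":[0,0,0]}], "fingers": -1}}

```text
clock: 26.15
ee_pos: [0.463, -0.0047, 0.1224]
orientation: [0.687, 0.727, 0.0, 0.0]
force: [0.0, 0.2, 0.3]
finger_gap: 0.0035
gripper_force: 0.0
```

```bash
python3 - <<'E'
from m import *
plan(.464,-.004,.061,93.2)
c=cap('wrist');save(c,'w5.png')
for b in blobs(c,*COL['red']): print(b,onz(c,b[0],b[1],.081))
E
```

```text
pos [ 0.463  -0.0047  0.1224] yaw 93.2 tilt [ 1.1e-03  1.0e-04 -1.0e+00] t 26.1
fullrot(tool rv) [ 0.0011 -0.     -0.0001] =0.0 rows then travel [ 0.6  1.  61.4] rows 1.5
(np.float64(255.3), np.float64(243.8), np.int32(292), (np.int32(12), np.int32(46))) [ 0.46412566 -0.01933908  0.081     ]
```

View pics/w5.png

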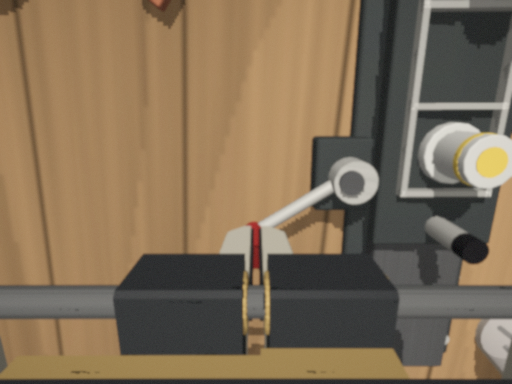

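The wrist view shows the closed fingers just beyond the knob (red sliver at 255,240). The lever arm leads up to the pivot at (352,181), with the lever near locked.

Request:
{"name": "servo_tool", "arguments": {"deltas": [{"travel":[2,0,15],"rot":[0,0,0]},{"travel":[0,0,15],"rot":[0,0,0]},{"travel":[0,0,15],"rot":[0,0,0]},{"travel":[0,0,10],"rot":[0,0,0]},{"travel":[0,0,5],"rot":[0,0,0]},{"travel":[0,0,0],"rot":[0,0,0]}]}}

```text
clock: 26.7
ee_pos: [0.4625, -0.0028, 0.0615]
orientation: [0.687, 0.727, -0.0, -0.0]
force: [-0.1, 0.3, -0.1]
finger_gap: 0.0005
gripper_force: 0.0
```

Request:
{"name": "servo_tool", "arguments": {"deltas": [{"travel":[-3,0,0],"rot":[0,0,0]},{"travel":[-3,0,0],"rot":[0,0,0]},{"travel":[-3,1,0],"rot":[0,0,0]},{"travel":[0,0,0],"rot":[0,0,0]}]}}

```text
clock: 27.03
ee_pos: [0.4644, -0.0124, 0.0622]
orientation: [0.687, 0.726, 0.0, 0.0]
force: [-0.6, -0.6, 0.2]
finger_gap: 0.0005
gripper_force: 0.0
```

Request:
{"name": "servo_tool", "arguments": {"deltas": [{"travel":[-2,1,0],"rot":[0,0,0]},{"travel":[-2,1,0],"rot":[0,0,0]},{"travel":[-2,1,0],"rot":[0,0,0]},{"travel":[0,0,0],"rot":[0,0,0]}]}}

```text
clock: 27.37
ee_pos: [0.4671, -0.0166, 0.0619]
orientation: [0.687, 0.727, 0.0, -0.0]
force: [-1.5, 5.0, 3.3]
finger_gap: 0.0006
gripper_force: 2.4
```

Request:
{"name": "servo_tool", "arguments": {"deltas": [{"travel":[-2,1,0],"rot":[0,0,0]},{"travel":[-2,1,0],"rot":[0,0,0]},{"travel":[0,0,0],"rot":[0,0,0]},{"travel":[0,0,0],"rot":[0,0,0]}]}}

```text
clock: 27.7
ee_pos: [0.4697, -0.0202, 0.0619]
orientation: [0.687, 0.727, 0.001, -0.0]
force: [-0.8, 5.7, 1.9]
finger_gap: 0.0005
gripper_force: 2.8
```

Request:
{"name": "servo_tool", "arguments": {"deltas": [{"travel":[-2,1,0],"rot":[0,0,0]},{"travel":[-1,0,0],"rot":[0,0,0]},{"travel":[0,0,0],"rot":[0,0,0]},{"travel":[0,0,0],"rot":[0,0,0]}]}}

```text
clock: 28.03
ee_pos: [0.4704, -0.0212, 0.0618]
orientation: [0.686, 0.728, 0.001, -0.001]
force: [-4.0, 13.1, 4.8]
finger_gap: 0.0004
gripper_force: 6.7
```

Request:
{"name": "servo_tool", "arguments": {"deltas": [{"travel":[6,0,0],"rot":[0,0,0]},{"travel":[0,0,-30],"rot":[0,0,0]},{"travel":[0,0,-40],"rot":[0,0,0]},{"travel":[0,0,-40],"rot":[0,0,0]},{"travel":[0,0,-40],"rot":[0,0,0.08]},{"travel":[0,0,0],"rot":[0,0,0.1]},{"travel":[0,0,0],"rot":[0,0,0.1]},{"travel":[0,0,0],"rot":[0,0,0]}], "fingers": 0.1}}

```text
clock: 28.7
ee_pos: [0.4706, -0.0188, 0.2126]
orientation: [0.783, 0.621, 0.001, 0.001]
force: [0.6, 0.1, -0.2]
finger_gap: 0.0485
gripper_force: 0.0
```

```bash
python3 - <<'E'
from m import *
plan(.4445,-.345,.22,77.3)
c=cap('side')
for b in blobs(c,*COL['red']): print(b,onz(c,b[0],b[1],.06).round(4))
E
```

```text
pos [ 0.4706 -0.0188  0.2126] yaw 76.85 tilt [ 2.e-03 -7.e-04 -1.e+00] t 28.7
fullrot(tool rv) [ 0.0021  0.0002 -0.0078] =0.1 rows then travel [-324.    46.2   -7.4] rows 8.0
(np.float64(245.2), np.float64(190.4), np.int32(55), (np.int32(5), np.int32(14))) [ 0.4737 -0.0403  0.06  ]
(np.float64(136.1), np.float64(250.0), np.int32(46), (np.int32(8), np.int32(7))) [ 0.6002 -0.4734  0.06  ]
```

Lever is back at its original locked position. Now the gauge.

Request:
{"name": "servo_tool", "arguments": {"deltas": [{"travel":[-30,5,0],"rot":[0,0,0]},{"travel":[-40,6,0],"rot":[0,0,0]},{"travel":[-40,6,0],"rot":[0,0,0]},{"travel":[-40,6,0],"rot":[0,0,0]},{"travel":[-40,6,0],"rot":[0,0,0]},{"travel":[-40,6,0],"rot":[0,0,0]},{"travel":[-40,6,0],"rot":[0,0,0]},{"travel":[-40,5,0],"rot":[0,0,0]}]}}

```text
clock: 29.42
ee_pos: [0.4455, -0.3327, 0.2109]
orientation: [0.78, 0.625, -0.0, -0.001]
force: [1.6, 0.6, 0.3]
finger_gap: 0.051
gripper_force: 0.0
```

Request:
{"name": "servo_tool", "arguments": {"deltas": [{"travel":[-12,0,0],"rot":[0,0,-0.008]},{"travel":[0,0,0],"rot":[0,0,0]},{"travel":[0,0,0],"rot":[0,0,0]},{"travel":[0,0,0],"rot":[0,0,0]}]}}

```text
clock: 29.75
ee_pos: [0.4438, -0.3409, 0.2111]
orientation: [0.778, 0.628, 0.0, -0.001]
force: [0.2, 0.2, 0.3]
finger_gap: 0.0511
gripper_force: 0.0
```

```bash
python3 - <<'E'
from m import *
plan(.4447,-.3215,.0765,77.3)
c=cap('wrist');save(c,'w6.png')
H=hmap(c);X,Y,Z=H[...,0],H[...,1],H[...,2]
for z0,z1 in((.095,.115),(.098,.106),(.041,.052)):
    m=((X>.38)&(X<.52)&(Y>-.39)&(Y<-.24)&(Z>z0)&(Z<z1))
    n,l,s,_=cv2.connectedComponentsWithStats(m.astype(np.uint8));
    for i in range(1,n):
        if s[i,4]>200: print(z0,rect(H[l==i][:,:2]),np.median(H[l==i],axis=0).round(4),s[i,4])
b=[b for b in blobs(c,*COL['blue']) if b[2]>200];print(b)
E
```

```text
pos [ 0.4438 -0.3409  0.2111] yaw 77.79 tilt [-8.0e-04  1.4e-03 -1.0e+00] t 29.8
fullrot(tool rv) [-0.0011 -0.0011  0.0086] =0.1 rows then travel [ 19.1  -3.3 134.6] rows 3.3
0.095 [ 443.  -320.2   32.3   26.    76.2] [ 0.4435 -0.3188  0.1046] 1125
0.098 [ 443.  -320.2   32.3   26.    76.2] [ 0.4435 -0.3189  0.1045] 1010
0.041 [ 447.6 -289.9   17.9   59.3   77. ] [ 0.4445 -0.2877  0.0462] 773
0.041 [ 415.5 -337.6   17.9   17.9   78. ] [ 0.4142 -0.337   0.0462] 270
0.041 [ 457.  -347.5   18.2   14.8   76.4] [ 0.4583 -0.3475  0.0462] 218
[(np.float64(250.2), np.float64(156.6), np.int32(286), (np.int32(29), np.int32(17)))]
```

View pics/w6.png

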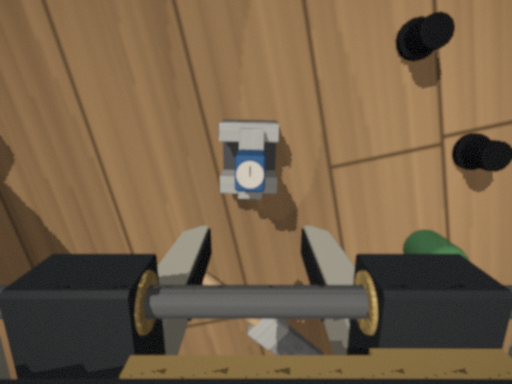

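The gauge lies in its stand at (249,170), aligned with the tool.

Request:
{"name": "servo_tool", "arguments": {"deltas": [{"travel":[10,-2,0],"rot":[0,0,0.01]},{"travel":[10,-2.5,20],"rot":[0,0,0]},{"travel":[0,0,30],"rot":[0,0,0]},{"travel":[0,0,30],"rot":[0,0,0]},{"travel":[0,0,25],"rot":[0,0,0]},{"travel":[0,0,20],"rot":[0,0,0]},{"travel":[0,0,8],"rot":[0,0,0]},{"travel":[0,0,0],"rot":[0,0,0]}]}}

```text
clock: 30.47
ee_pos: [0.4434, -0.3198, 0.0773]
orientation: [0.782, 0.624, -0.0, -0.002]
force: [-0.3, -0.4, 0.3]
finger_gap: 0.051
gripper_force: 0.0
```

Request:
{"name": "servo_tool", "arguments": {"deltas": [{"travel":[0,0,0],"rot":[0,0,0]},{"travel":[0,0,0],"rot":[0,0,0]}]}}

```text
clock: 30.63
ee_pos: [0.4444, -0.3217, 0.0799]
orientation: [0.782, 0.623, 0.0, 0.001]
force: [0.5, 0.6, 0.2]
finger_gap: 0.0512
gripper_force: 0.0
```

```bash
python3 - <<'E'
from m import *
plan(.4437,-.3205,.078,77)
E
```

```text
pos [ 0.4444 -0.3217  0.0799] yaw 77.09 tilt [ 1.4e-03 -8.0e-04 -1.0e+00] t 30.6
fullrot(tool rv) [0.0015 0.0005 0.0015] =0.0 rows then travel [ 1.  -1.   1.9] rows 0.1
```

Request:
{"name": "servo_tool", "arguments": {"deltas": [{"travel":[0,0,0],"rot":[0,0,0]},{"travel":[0,0,0],"rot":[0,0,0]},{"travel":[0,0,0],"rot":[0,0,0]},{"travel":[0,0,0],"rot":[0,0,0]},{"travel":[0,0,0],"rot":[0,0,0]},{"travel":[0,0,0],"rot":[0,0,0]},{"travel":[0,0,0],"rot":[0,0,0]}], "fingers": -0.7, "squeeze": 25}}

```text
clock: 31.22
ee_pos: [0.4434, -0.3222, 0.079]
orientation: [0.782, 0.623, -0.0, 0.0]
force: [-1.6, 0.8, 6.5]
finger_gap: 0.0261
gripper_force: 24.9
```

```bash
python3 - <<'E'
from m import *
plan(.4437,-.3205,.078,77)
E
```

```text
pos [ 0.4434 -0.3222  0.079 ] yaw 77.03 tilt [-2.e-04 -4.e-04 -1.e+00] t 31.2
fullrot(tool rv) [-0.0001  0.0004  0.0006] =0.0 rows then travel [ 1.7 -0.1  1. ] rows 0.0
```

Request:
{"name": "servo_tool", "arguments": {"deltas": [{"travel":[0,0,-10],"rot":[0,0,0]},{"travel":[0,0,-25],"rot":[0,0,0]},{"travel":[0,0,-30],"rot":[0,0,0]},{"travel":[0,0,-40],"rot":[0,0,0]},{"travel":[0,0,-40],"rot":[0,0,0]},{"travel":[0,0,0],"rot":[0,0,0]},{"travel":[0,0,0],"rot":[0,0,0]}]}}

```text
clock: 31.8
ee_pos: [0.4443, -0.3225, 0.226]
orientation: [0.782, 0.623, 0.001, 0.002]
force: [-1.1, -0.2, -2.7]
finger_gap: 0.0261
gripper_force: 24.9
```

```bash
python3 - <<'E'
from st import *
state()
plan(.596,.1585,.20,93.2)
c=cap('side');save(c,'s3.png',(100,100,260,220),5)
for b in blobs(c,*COL['red'],amin=4): print(b,pt(c,b[0],b[1]).round(4))
E
```

```text
[0.5959 0.158  0.0867] 93
[0.5977 0.0445 0.0946] 91
[ 0.5993 -0.0103  0.0963] 24
red (np.float64(129.4), np.float64(165.2), np.int32(59)) [0.6403 0.334  0.087 ]
red (np.float64(391.9), np.float64(176.1), np.int32(50)) [ 0.6279 -0.4774  0.087 ]
red (np.float64(185.6), np.float64(181.0), np.int32(17)) [0.596  0.1593 0.087 ]
red (np.float64(249.9), np.float64(223.3), np.int32(22)) [ 0.472  -0.0404  0.087 ]
yellow (np.float64(223.1), np.float64(181.3), np.int32(18)) [0.5972 0.0441 0.095 ]
yellow (np.float64(95.7), np.float64(193.7), np.int32(6)) [0.5496 0.4296 0.095 ]
pos [ 0.4433 -0.3221  0.2242] yaw 77.03 tilt [ 8.e-04 -9.e-04 -1.e+00] t 31.9
fullrot(tool rv) [ 0.0009  0.0009 -0.2822] =2.3 rows then travel [471.3 179.2  24.2] rows 12.3
(np.float64(245.2), np.float64(190.4), np.int32(55), (np.int32(5), np.int32(14))) [ 0.4762 -0.0415  0.062 ]
(np.float64(311.1), np.float64(186.1), np.int32(10), (np.int32(5), np.int32(3))) [0.5959 0.1606 0.0882]
(np.float64(308.0), np.float64(189.6), np.int32(5), (np.int32(5), np.int32(2))) [0.6066 0.1412 0.0862]
(np.float64(313.5), np.float64(190.0), np.int32(4), (np.int32(4), np.int32(3))) [0.6068 0.1644 0.0769]
(np.float64(136.1), np.float64(249.5), np.int32(50), (np.int32(7), np.int32(8))) [ 0.6364 -0.4778  0.0934]
```

View pics/s3.png

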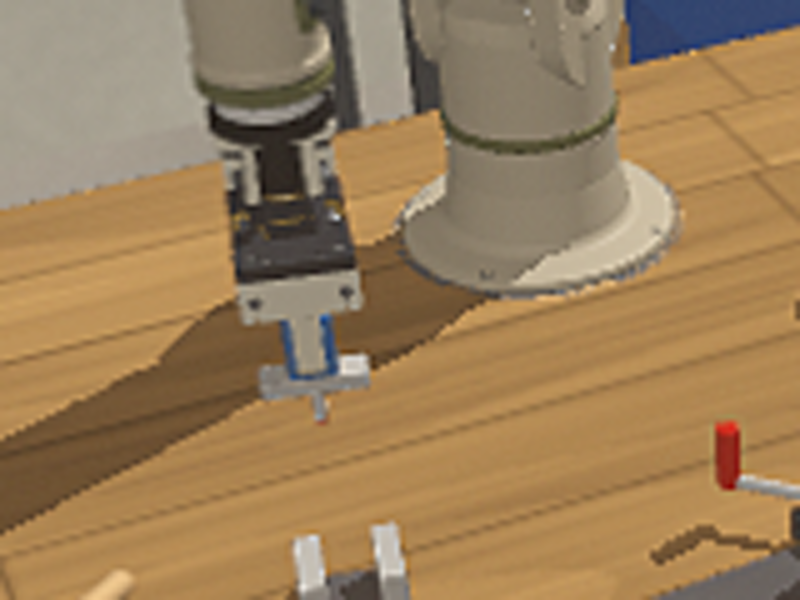

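The gauge is held level with its red tip free at (322,420). The empty stand is at (345,560), and the lever is locked.

```bash
python3 - <<'E'
from m import *
plan(.5957,.1575,.20,77)
plan(.5972,.0430,.20,77)
E
```

```text
pos [ 0.4428 -0.3218  0.2231] yaw 77.04 tilt [-1.1e-03  3.0e-04 -1.0e+00] t 31.9
fullrot(tool rv) [-0.0011 -0.0001  0.0007] =0.0 rows then travel [501.4  41.1  23.1] rows 12.3
pos [ 0.4428 -0.3218  0.2231] yaw 77.04 tilt [-1.1e-03  3.0e-04 -1.0e+00] t 31.9
fullrot(tool rv) [-0.0011 -0.0001  0.0007] =0.0 rows then travel [390.2  68.4  23.1] rows 9.7
```

Request:
{"name": "servo_tool", "arguments": {"deltas": [{"travel":[20,2,0],"rot":[0,0,0]},{"travel":[35,3,0],"rot":[0,0,0]},{"travel":[38,3,0],"rot":[0,0,0]},{"travel":[38,3,0],"rot":[0,0,0]},{"travel":[38,3,0],"rot":[0,0,0]},{"travel":[38,3,0],"rot":[0,0,0]},{"travel":[38,3,0],"rot":[0,0,0]},{"travel":[38,3,0],"rot":[0,0,0]}]}}

```text
clock: 32.57
ee_pos: [0.5286, -0.0494, 0.2217]
orientation: [0.782, 0.623, -0.001, -0.001]
force: [0.4, -0.3, -2.7]
finger_gap: 0.0259
gripper_force: 24.9
```

Request:
{"name": "servo_tool", "arguments": {"deltas": [{"travel":[38,3,0],"rot":[0,0,0]},{"travel":[38,3,0],"rot":[0,0,0]},{"travel":[38,3,0],"rot":[0,0,0]},{"travel":[38,3,0],"rot":[0,0,0]},{"travel":[38,3,0],"rot":[0,0,0]},{"travel":[20,3,0],"rot":[0,0,0]},{"travel":[8,0,0],"rot":[0,0,0]},{"travel":[0,0,0],"rot":[0,0,0]}]}}

```text
clock: 33.23
ee_pos: [0.5949, 0.1594, 0.2215]
orientation: [0.781, 0.624, -0.001, -0.001]
force: [-0.5, -0.1, -3.0]
finger_gap: 0.026
gripper_force: 24.9
```

Request:
{"name": "servo_tool", "arguments": {"deltas": [{"travel":[0,0,10],"rot":[0,0,0]},{"travel":[0,0,15],"rot":[0,0,0]},{"travel":[0,0,15],"rot":[0,0,0]},{"travel":[0,0,5],"rot":[0,0,0]},{"travel":[0,0,0],"rot":[0,0,0]},{"travel":[0,0,0],"rot":[0,0,0]},{"travel":[0,0,0],"rot":[0,0,0]}]}}

```text
clock: 33.82
ee_pos: [0.5961, 0.1565, 0.1791]
orientation: [0.783, 0.623, 0.0, 0.0]
force: [0.1, -0.3, -1.8]
finger_gap: 0.0258
gripper_force: 24.9
```

```bash
python3 - <<'E'
from m import *
plan(.5957,.1575,.1505,77)
print(ctrl.get_obs()['force'])
E
```

```text
pos [0.5961 0.1565 0.1791] yaw 77.0 tilt [ 5.e-04  0.e+00 -1.e+00] t 33.8
fullrot(tool rv) [ 0.0005 -0.0001  0.    ] =0.0 rows then travel [ 0.9 -0.6 28.6] rows 0.7
[ 0.10785317 -0.25616264 -1.80525962]
```

Request:
{"name": "servo_tool", "arguments": {"deltas": [{"travel":[1,-0.5,8],"rot":[0,0,0]},{"travel":[0,0,8],"rot":[0,0,0]},{"travel":[0,0,4],"rot":[0,0,0]},{"travel":[0,0,2],"rot":[0,0,0]},{"travel":[0,0,0],"rot":[0,0,0]},{"travel":[0,0,0],"rot":[0,0,0]},{"travel":[0,0,0],"rot":[0,0,0]}]}}

```text
clock: 34.4
ee_pos: [0.5957, 0.1583, 0.1567]
orientation: [0.782, 0.623, 0.0, 0.0]
force: [0.2, 0.4, -2.7]
finger_gap: 0.0258
gripper_force: 24.9
```

```bash
python3 - <<'E'
from m import *
plan(.5957,.1575,.1505,77)
print(ctrl.get_obs()['force'])
c=cap('side');save(c,'s4.png',(285,150,345,210),10)
print(proj(c,(.596,.1585,.087)))
for b in blobs(c,*COL['red'],amin=2): print(b,pt(c,b[0],b[1]).round(4))
E
```

```text
pos [0.5957 0.1583 0.1567] yaw 77.06 tilt [ 2.e-04  1.e-04 -1.e+00] t 34.4
fullrot(tool rv) [ 0.0002 -0.0001  0.001 ] =0.0 rows then travel [-0.8  0.2  6.2] rows 0.2
[ 0.1972662   0.4073477  -2.71547682]
(np.float64(310.598580754317), np.float64(186.56128495570323))
(np.float64(245.2), np.float64(190.6), np.int32(55), (np.int32(5), np.int32(14))) [ 0.4753 -0.0411  0.0604]
(np.float64(310.8), np.float64(186.1), np.int32(12), (np.int32(5), np.int32(3))) [0.5982 0.1577 0.0906]
(np.float64(308.0), np.float64(189.6), np.int32(5), (np.int32(5), np.int32(2))) [0.6005 0.1452 0.0811]
(np.float64(313.5), np.float64(190.0), np.int32(4), (np.int32(4), np.int32(3))) [0.6099 0.1622 0.0796]
(np.float64(136.1), np.float64(249.9), np.int32(45), (np.int32(7), np.int32(7))) [ 0.6363 -0.478   0.0918]
```

View pics/s4.png

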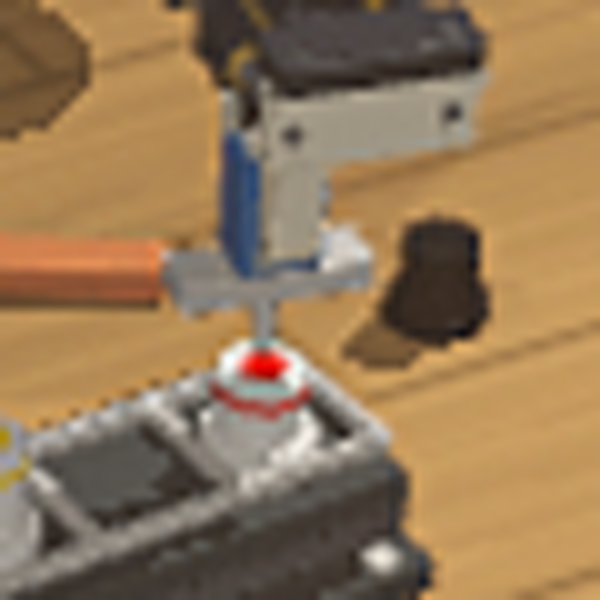

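The tip hangs over the red spot at (263,360), centred on it.

Request:
{"name": "servo_tool", "arguments": {"deltas": [{"travel":[0,0,2],"rot":[0,0,0]},{"travel":[0,0,2],"rot":[0,0,0]},{"travel":[0,0,1],"rot":[0,0,0]},{"travel":[0,0,1],"rot":[0,0,0]},{"travel":[0,0,0],"rot":[0,0,0]},{"travel":[0,0,0],"rot":[0,0,0]}]}}

```text
clock: 34.95
ee_pos: [0.5956, 0.1582, 0.1506]
orientation: [0.782, 0.623, -0.0, 0.0]
force: [-0.5, 0.1, -1.5]
finger_gap: 0.026
gripper_force: 24.9
```

Request:
{"name": "servo_tool", "arguments": {"deltas": [{"travel":[0,0,1],"rot":[0,0,0]},{"travel":[0,0,1],"rot":[0,0,0]},{"travel":[0,0,0],"rot":[0,0,0]},{"travel":[0,0,0],"rot":[0,0,0]},{"travel":[0,0,0],"rot":[0,0,0]}]}}

```text
clock: 35.37
ee_pos: [0.5956, 0.1582, 0.1486]
orientation: [0.782, 0.623, -0.0, 0.0]
force: [0.0, -0.4, -1.0]
finger_gap: 0.0261
gripper_force: 24.9
```

Request:
{"name": "servo_tool", "arguments": {"deltas": [{"travel":[0,0,1],"rot":[0,0,0]},{"travel":[0,0,0.5],"rot":[0,0,0]},{"travel":[0,0,0],"rot":[0,0,0]},{"travel":[0,0,0],"rot":[0,0,0]}]}}

```text
clock: 35.7
ee_pos: [0.5956, 0.1582, 0.1471]
orientation: [0.782, 0.623, -0.0, 0.0]
force: [-1.4, -0.6, -0.6]
finger_gap: 0.0261
gripper_force: 24.9
```

Request:
{"name": "servo_tool", "arguments": {"deltas": [{"travel":[0,0,0],"rot":[0,0,0]},{"travel":[0,0,0],"rot":[0,0,0]}]}}

```text
clock: 35.87
ee_pos: [0.5956, 0.1582, 0.1471]
orientation: [0.782, 0.623, -0.0, -0.0]
force: [-0.3, -0.1, -1.4]
finger_gap: 0.0259
gripper_force: 24.9
```

Request:
{"name": "servo_tool", "arguments": {"deltas": [{"travel":[0,0,0],"rot":[0,0,0]},{"travel":[0,0,0],"rot":[0,0,0]}]}}

```text
clock: 36.03
ee_pos: [0.5956, 0.1582, 0.1471]
orientation: [0.782, 0.623, -0.0, -0.0]
force: [-0.3, -0.1, -0.5]
finger_gap: 0.026
gripper_force: 24.9
```

Request:
{"name": "servo_tool", "arguments": {"deltas": [{"travel":[0,0,-5],"rot":[0,0,0]},{"travel":[0,0,-10],"rot":[0,0,0]},{"travel":[0,0,-20],"rot":[0,0,0]},{"travel":[0,0,-15],"rot":[0,0,0]},{"travel":[0,0,0],"rot":[0,0,0]},{"travel":[0,0,0],"rot":[0,0,0]}]}}

```text
clock: 36.53
ee_pos: [0.5961, 0.1583, 0.1981]
orientation: [0.782, 0.623, 0.001, 0.0]
force: [1.0, -0.3, -2.3]
finger_gap: 0.0257
gripper_force: 24.9
```

```bash
python3 - <<'E'
from m import *
plan(.5972,.0430,.17,77)
E
```

```text
pos [0.5961 0.1583 0.1981] yaw 77.04 tilt [ 2.e-03  6.e-04 -1.e+00] t 36.5
fullrot(tool rv) [ 0.0018 -0.001   0.0008] =0.0 rows then travel [-112.1   27.1   28.1] rows 2.9
```

Request:
{"name": "servo_tool", "arguments": {"deltas": [{"travel":[-15,4,0],"rot":[0,0,0]},{"travel":[-28,7,0],"rot":[0,0,0]},{"travel":[-32,7,0],"rot":[0,0,0]},{"travel":[-25,6,0],"rot":[0,0,0]},{"travel":[-12,3,0],"rot":[0,0,0]},{"travel":[0,0,10],"rot":[0,0,0]},{"travel":[0,0,10],"rot":[0,0,0]},{"travel":[0,0,8],"rot":[0,0,0]}]}}

```text
clock: 37.2
ee_pos: [0.5963, 0.0445, 0.1675]
orientation: [0.782, 0.623, -0.0, -0.001]
force: [-0.8, 1.2, -3.5]
finger_gap: 0.0259
gripper_force: 24.9
```

Request:
{"name": "servo_tool", "arguments": {"deltas": [{"travel":[0,0,2],"rot":[0,0,0]},{"travel":[0,0,0],"rot":[0,0,0]},{"travel":[0,0,0],"rot":[0,0,0]},{"travel":[0,0,0],"rot":[0,0,0]}]}}

```text
clock: 37.53
ee_pos: [0.597, 0.0439, 0.1673]
orientation: [0.782, 0.623, 0.0, -0.0]
force: [0.9, -0.7, -1.8]
finger_gap: 0.0259
gripper_force: 24.9
```

```bash
python3 - <<'E'
from m import *
plan(.5972,.0430,.1551,77)
print(ctrl.get_obs()['force'])
c=cap('side');save(c,'s5.png',(250,160,310,220),10)
print(proj(c,(.5972,.0442,.095)))
for b in blobs(c,*COL['yellow'],amin=4)+blobs(c,*COL['red'],amin=4): print(b,pt(c,b[0],b[1]).round(4))
E
```

```text
pos [0.597  0.0439 0.1673] yaw 77.12 tilt [ 3.e-04  3.e-04 -1.e+00] t 37.5
fullrot(tool rv) [ 0.0002 -0.0003  0.0021] =0.0 rows then travel [-0.8  0.4 12.2] rows 0.3
[ 0.86999192 -0.74208507 -1.76016073]
(np.float64(282.6283800220107), np.float64(193.81533814829479))
(np.float64(283.2), np.float64(193.1), np.int32(12), (np.int32(5), np.int32(3))) [0.5969 0.0466 0.097 ]
(np.float64(283.0), np.float64(197.4), np.int32(9), (np.int32(9), np.int32(3))) [0.6066 0.0406 0.087 ]
(np.float64(245.2), np.float64(190.3), np.int32(55), (np.int32(5), np.int32(14))) [ 0.4771 -0.0419  0.0631]
(np.float64(311.1), np.float64(186.1), np.int32(10), (np.int32(5), np.int32(3))) [0.5976 0.1594 0.0897]
(np.float64(308.0), np.float64(189.6), np.int32(5), (np.int32(5), np.int32(2))) [0.5945 0.1493 0.0759]
(np.float64(313.5), np.float64(190.0), np.int32(4), (np.int32(4), np.int32(3))) [0.6029 0.1671 0.0735]
(np.float64(136.1), np.float64(250.0), np.int32(44), (np.int32(7), np.int32(7))) [ 0.6366 -0.4781  0.0917]
```

View pics/s5.png

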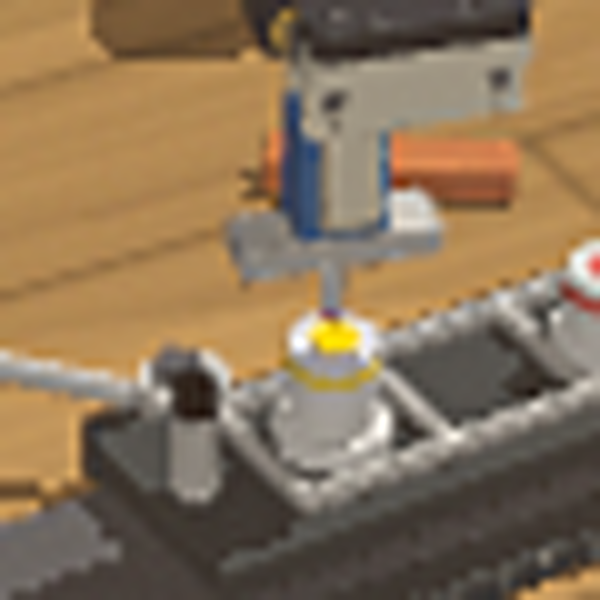

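The tip is directly over the yellow spot at (333,330).

Request:
{"name": "servo_tool", "arguments": {"deltas": [{"travel":[0,0,3],"rot":[0,0,0]},{"travel":[0,0,3],"rot":[0,0,0]},{"travel":[0,0,2],"rot":[0,0,0]},{"travel":[0,0,1.5],"rot":[0,0,0]},{"travel":[0,0,1.5],"rot":[0,0,0]},{"travel":[0,0,1],"rot":[0,0,0]},{"travel":[0,0,0],"rot":[0,0,0]},{"travel":[0,0,0],"rot":[0,0,0]}]}}

```text
clock: 38.25
ee_pos: [0.5968, 0.043, 0.1552]
orientation: [0.782, 0.623, -0.0, 0.0]
force: [-0.7, 0.4, 0.7]
finger_gap: 0.0259
gripper_force: 24.9
```

Request:
{"name": "servo_tool", "arguments": {"deltas": [{"travel":[0,0,0],"rot":[0,0,0]},{"travel":[0,0,0],"rot":[0,0,0]}]}}

```text
clock: 38.42
ee_pos: [0.5968, 0.043, 0.1552]
orientation: [0.782, 0.623, 0.0, 0.0]
force: [-0.1, 0.5, 0.2]
finger_gap: 0.0259
gripper_force: 24.9
```

Request:
{"name": "servo_tool", "arguments": {"deltas": [{"travel":[0,0,0.5],"rot":[0,0,0]},{"travel":[0,0,0],"rot":[0,0,0]}]}}

```text
clock: 38.58
ee_pos: [0.5968, 0.043, 0.1546]
orientation: [0.782, 0.623, 0.0, 0.0]
force: [-0.1, 0.4, -0.1]
finger_gap: 0.026
gripper_force: 24.9
```

Request:
{"name": "servo_tool", "arguments": {"deltas": [{"travel":[0,0,-5],"rot":[0,0,0]},{"travel":[0,0,-10],"rot":[0,0,0]},{"travel":[0,0,-20],"rot":[0,0,0]},{"travel":[0,0,-30],"rot":[0,0,0]},{"travel":[0,0,0],"rot":[0,0,0]},{"travel":[0,0,0],"rot":[0,0,0]}]}}

```text
clock: 39.08
ee_pos: [0.5976, 0.0432, 0.2216]
orientation: [0.782, 0.623, 0.001, 0.001]
force: [0.1, 0.6, -3.5]
finger_gap: 0.0259
gripper_force: 24.9
```

```bash
python3 - <<'E'
from m import *
plan(.4434,-.3222,.2,77.03)
E
```

```text
pos [0.5976 0.0432 0.2216] yaw 77.04 tilt [ 3.5e-03  3.0e-04 -1.0e+00] t 39.1
fullrot(tool rv) [ 0.0033 -0.0011  0.0002] =0.0 rows then travel [-390.7  -68.3   21.6] rows 9.7
```

Request:
{"name": "servo_tool", "arguments": {"deltas": [{"travel":[-20,-4,0],"rot":[0,0,0]},{"travel":[-36,-6,0],"rot":[0,0,0]},{"travel":[-38,-7,0],"rot":[0,0,0]},{"travel":[-38,-7,0],"rot":[0,0,0]},{"travel":[-38,-7,0],"rot":[0,0,0]},{"travel":[-38,-7,0],"rot":[0,0,0]},{"travel":[-38,-7,0],"rot":[0,0,0]}]}}

```text
clock: 39.67
ee_pos: [0.4961, -0.188, 0.2188]
orientation: [0.782, 0.623, -0.0, -0.001]
force: [0.3, -0.9, -2.1]
finger_gap: 0.0255
gripper_force: 24.9
```

Request:
{"name": "servo_tool", "arguments": {"deltas": [{"travel":[-38,-7,0],"rot":[0,0,0]},{"travel":[-38,-7,0],"rot":[0,0,0]},{"travel":[-36,-6,0],"rot":[0,0,0]},{"travel":[-22,-3,0],"rot":[0,0,0]},{"travel":[-10,0,0],"rot":[0,0,0]},{"travel":[0,0,0],"rot":[0,0,0]},{"travel":[0,0,0],"rot":[0,0,0]},{"travel":[0,0,0],"rot":[0,0,0]}]}}

```text
clock: 40.33
ee_pos: [0.4439, -0.3199, 0.2193]
orientation: [0.782, 0.624, 0.0, -0.0]
force: [0.5, 1.0, -3.0]
finger_gap: 0.0261
gripper_force: 24.9
```

```bash
python3 - <<'E'
from m import *
plan(.4434,-.3222,.079,77.03)
E
```

```text
pos [ 0.4439 -0.3199  0.2193] yaw 77.18 tilt [-1.0e-04  1.1e-03 -1.0e+00] t 40.3
fullrot(tool rv) [-0.0003 -0.0011  0.0026] =0.0 rows then travel [-2.300e+00  1.000e-01  1.403e+02] rows 3.4
```

Request:
{"name": "servo_tool", "arguments": {"deltas": [{"travel":[-2,0,20],"rot":[0,0,0.0025]},{"travel":[0,0,30],"rot":[0,0,0]},{"travel":[0,0,30],"rot":[0,0,0]},{"travel":[0,0,25],"rot":[0,0,0]},{"travel":[0,0,15],"rot":[0,0,0]},{"travel":[0,0,8],"rot":[0,0,0]},{"travel":[0,0,0],"rot":[0,0,0]},{"travel":[0,0,0],"rot":[0,0,0]}]}}

```text
clock: 41.0
ee_pos: [0.4435, -0.3227, 0.0919]
orientation: [0.783, 0.623, 0.0, -0.0]
force: [-0.6, 0.1, -2.9]
finger_gap: 0.0261
gripper_force: 24.9
```

```bash
python3 - <<'E'
from m import *
plan(.4434,-.3222,.079,77.03)
E
```

```text
pos [ 0.4435 -0.3227  0.0919] yaw 77.02 tilt [ 1.e-04  4.e-04 -1.e+00] t 41.0
fullrot(tool rv) [ 0.     -0.0004 -0.0002] =0.0 rows then travel [ 0.5 -0.2 12.9] rows 0.3
```

Request:
{"name": "servo_tool", "arguments": {"deltas": [{"travel":[0.5,0,5],"rot":[0,0,0]},{"travel":[0,0,4],"rot":[0,0,0]},{"travel":[0,0,2],"rot":[0,0,0]},{"travel":[0,0,1],"rot":[0,0,0]},{"travel":[0,0,1],"rot":[0,0,0]},{"travel":[0,0,0],"rot":[0,0,0]},{"travel":[0,0,0],"rot":[0,0,0]}]}}

```text
clock: 41.58
ee_pos: [0.4428, -0.3235, 0.079]
orientation: [0.783, 0.622, -0.0, 0.0]
force: [-0.8, 0.4, 2.5]
finger_gap: 0.0263
gripper_force: 24.9
```

Request:
{"name": "servo_tool", "arguments": {"deltas": [{"travel":[0,0,0.3],"rot":[0,0,0]},{"travel":[0,0,0],"rot":[0,0,0]},{"travel":[0,0,0],"rot":[0,0,0]}]}}

```text
clock: 41.83
ee_pos: [0.4428, -0.3235, 0.079]
orientation: [0.783, 0.622, -0.0, 0.0]
force: [-1.1, 0.5, 6.6]
finger_gap: 0.0258
gripper_force: 24.9
```

Request:
{"name": "servo_tool", "arguments": {"deltas": [{"travel":[0,0,0],"rot":[0,0,0]},{"travel":[0,0,0],"rot":[0,0,0]},{"travel":[0,0,0],"rot":[0,0,0]},{"travel":[0,0,0],"rot":[0,0,0]},{"travel":[0,0,-20],"rot":[0,0,0]},{"travel":[0,0,-40],"rot":[0,0,0]},{"travel":[0,0,-40],"rot":[0,0,0]},{"travel":[0,0,-35],"rot":[0,0,0]}], "fingers": 0.2}}

```text
clock: 42.5
ee_pos: [0.4428, -0.323, 0.2152]
orientation: [0.783, 0.622, 0.0, -0.0]
force: [2.2, 0.3, -0.7]
finger_gap: 0.0556
gripper_force: 0.0
```

Request:
{"name": "servo_tool", "arguments": {"deltas": [{"travel":[-20,0,0],"rot":[0,0,0]},{"travel":[0,0,0],"rot":[0,0,0]},{"travel":[0,0,0],"rot":[0,0,0]},{"travel":[0,0,0],"rot":[0,0,0]}]}}

```text
clock: 42.83
ee_pos: [0.4378, -0.3422, 0.2124]
orientation: [0.783, 0.622, -0.0, -0.001]
force: [-0.7, 1.0, -0.7]
finger_gap: 0.0561
gripper_force: 0.0
```

```bash
python3 - <<'E'
from st import *
state()
c=cap('wrist');s=cap('side')
cv2.imwrite('pics/f.png',cv2.resize(np.hstack([c['image'][90:250,130:380],s['image'][130:290,100:350]])[:,:,::-1],(800,256),interpolation=cv2.INTER_CUBIC))
H=hmap(c);X,Y,Z=H[...,0],H[...,1],H[...,2]
for z0,z1 in((.095,.115),(.041,.052)):
    m=((X>.38)&(X<.52)&(Y>-.39)&(Y<-.24)&(Z>z0)&(Z<z1))
    n,l,q,_=cv2.connectedComponentsWithStats(m.astype(np.uint8));
    for i in range(1,n):
        if q[i,4]>150: print(z0,rect(H[l==i][:,:2]),np.median(H[l==i],axis=0).round(4),q[i,4])
for b in blobs(s,*COL['red']): print(b)
E
```

```text
[0.596  0.1583 0.0869] 93
[0.5979 0.0445 0.0949] 90
[ 0.5992 -0.0102  0.0969] 24
red (np.float64(129.4), np.float64(165.2), np.int32(59)) [0.6403 0.334  0.087 ]
red (np.float64(391.9), np.float64(176.1), np.int32(50)) [ 0.6279 -0.4774  0.087 ]
red (np.float64(185.6), np.float64(181.0), np.int32(17)) [0.596  0.1593 0.087 ]
red (np.float64(249.8), np.float64(223.4), np.int32(21)) [ 0.4717 -0.0401  0.087 ]
yellow (np.float64(223.0), np.float64(181.4), np.int32(17)) [0.5968 0.0444 0.095 ]
0.095 [ 443.6 -321.9   32.3   25.2   76.4] [ 0.4437 -0.3204  0.1046] 1109
0.041 [ 447.6 -289.8   16.9   59.5   77. ] [ 0.4432 -0.2878  0.0462] 789
0.041 [ 416.  -337.6   18.    20.1   77.5] [ 0.4149 -0.3372  0.0462] 304
0.041 [ 457.5 -347.3   18.    13.7   74.1] [ 0.4588 -0.3475  0.0462] 183
(np.float64(245.1), np.float64(190.4), np.int32(56), (np.int32(5), np.int32(14)))
(np.float64(136.2), np.float64(249.6), np.int32(48), (np.int32(7), np.int32(8)))
```

View pics/f.png

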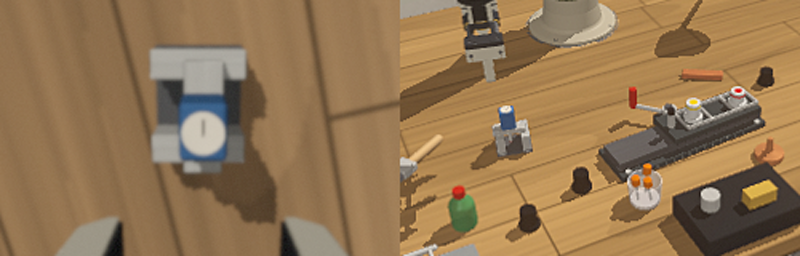

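The gauge lies across its stand at (203,110), within 2 mm of where it was. The carriage is home, the lever is locked, and both inserts stand upright. I'll hand in.

```bash
python3 -c "
from bench import ctrl
print(ctrl.sign_off())"
```

```text
the job is handed in; nothing more can be done
None
```

The job is done and handed in at about 43 s on the clock: both inserts present (red and yellow; there was no blue) stand in their own pockets, the slide is home and locked, the spots were touched red then yellow, and the gauge is back on its stand, but the verdict was not shown to me.

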